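Load adapter sleeves into a wash carrier, close it and flag it

TASK

Load the wash carrier: lift the retaining plate off its two studs by the handle and lay it flat on the bench, handle up, then slide every adapter sleeve that is there flange down, over a spindle of its own, all the way down to the base. Then put the plate back, handle up, so that both holes drop over the studs and it lies flat on the post shoulders. Last, mark the carrier as loaded by hanging the red flag astride the middle of the handle bar, fully down and upright, and let go; leave the two vials and the dish alone.

Things in the scene. Friction and masses are not known exactly. Their poses are not given: they have to be found in the camera images.
- carrier: wash carrier, fixed to the bench: white base slab 90 (x) x 306 (y) x 10 mm. Origin at the centre of its underside on the bench, z up, y along the row. On the row (x = 0) stand three steel spindles at y = -76, 0, +76 mm, and two aluminium end posts at y = -128, +128 mm. Posts: 20 mm diameter, flat shoulder 84 mm above the bench, on it a brass stud 12 mm in diameter up to 102 mm, whose last 7 mm taper to 6 mm diameter.
- spindle_0 (a point): tip (centre of the top face, 80 mm above the bench) of the spindle at carrier y = -76 mm; steel, 24 mm diameter, last 10 mm tapering to 12 mm diameter; a sleeve slid on rests on the base slab 10 mm above the bench; z up
- spindle_1 (a point): tip (centre of the top face, 80 mm above the bench) of the spindle at carrier y = 0 mm; steel, 24 mm diameter, last 10 mm tapering to 12 mm diameter; a sleeve slid on rests on the base slab 10 mm above the bench; z up
- spindle_2 (a point): tip (centre of the top face, 80 mm above the bench) of the spindle at carrier y = 76 mm; steel, 24 mm diameter, last 10 mm tapering to 12 mm diameter; a sleeve slid on rests on the base slab 10 mm above the bench; z up
- stud_0 (a point): tip (102 mm above the bench) of the brass stud on the end post at carrier y = -128 mm
- stud_1 (a point): tip (102 mm above the bench) of the brass stud on the end post at carrier y = 128 mm
- plate_grip (a point): centre of the yellow handle bar of the aluminium retaining plate (0.25 kg). Plate 60 (x) x 296 (y) x 6 mm; z is its upper side. The bar is 14 mm wide (x), 90 mm long (y), 16 mm high, its centre 42 mm above the plate's underside; 28 mm free height between plate and bar, bar carried by two black legs at y = +-38 mm. The plate starts seated on the carrier's studs (underside at 84 mm); it is the same either way round
- hole_0 (a point): centre of the plate's hole at its y = -128 mm, on the underside; 16 mm diameter, goes through
- hole_1 (a point): centre of the plate's hole at its y = +128 mm, on the underside; 16 mm diameter, goes through
- sleeve_0_mid (a point): blue plastic adapter sleeve, may be absent: upright tube 44 mm outer diameter, 28 mm bore right through, 64 mm high, 0.08 kg, with a foot flange 68 mm in diameter and 6 mm thick at its lower end; the point is at its centre, 32 mm above its lower end; z along its axis. Stands on the bench at the start
- sleeve_1_mid (a point): green plastic adapter sleeve, may be absent: upright tube 44 mm outer diameter, 28 mm bore right through, 64 mm high, 0.08 kg, with a foot flange 68 mm in diameter and 6 mm thick at its lower end; the point is at its centre, 32 mm above its lower end; z along its axis. Stands on the bench at the start
- sleeve_2_mid (a point): orange plastic adapter sleeve, may be absent: upright tube 44 mm outer diameter, 28 mm bore right through, 64 mm high, 0.08 kg, with a foot flange 68 mm in diameter and 6 mm thick at its lower end; the point is at its centre, 32 mm above its lower end; z along its axis. Stands on the bench at the start
- flag_grip (a point): grip point on the red status flag (60 g), standing on the bench: upside-down channel 28 (x) x 64 (y) x 28 mm high, gap 20 mm wide, 24 mm deep, open below and at both ends; on top a fin 10 mm thick (x), 50 mm long (y), 38 mm high. The point is in the fin, 52 mm above the leg ends, 14 mm below the fin top, y along the channel. Hung fully down it is 36 mm above plate_grip; either way round is right
- vial_black_cap: small amber bottle with black cap, 22 mm diameter, 48 mm high, origin at its underside; to be left alone
- vial_red_cap: small amber bottle with red cap, 22 mm diameter, 48 mm high, origin at its underside; to be left alone
- dish: round clear dish, 59 mm diameter, 15 mm high, origin at its underside; to be left alone
Mind the look-alikes: they are no part of the job. Leave any black or yellow look-alike of the part that bears sleeve_2_mid alone.

How it is judged:
By the outcome, as a careful person would: the job done as asked, in the order asked, and still so for the second after the job is handed in, with the robot touching nothing.
Of sleeve_0, sleeve_1, sleeve_2 only 2 to 3 are there at a start; the rules pass over those that are not, and their reading is None.
At some moment in a run one of sleeve_0, sleeve_1, sleeve_2 may be knocked a few centimetres aside while the robot is not near it.
It also fails if it takes over 208 s, if anything falls off the work surface, if the arm or the gripper's body presses on something with over 40 N, if the wrist force passes 120 N, or if a joint passes its speed limit or range.

ROBOT

A 7-joint arm with a two-finger parallel gripper is mounted at the origin on a cart in front of the work surface, level with it; the furniture and walls round the work are solid. World frame = base frame: x ahead of the robot, y to its left, z up, the work surface at z = 0. Lengths are in m, angles in rad, forces in N, time in s.
With the tool pointing down it reaches from about 0.425 to 0.875 m from the base axis. Payload 9.9 kg.
Tool frame: the origin (TCP) lies midway between the tips of the shut fingers; the grasp point (between the pads) lies 19 mm behind it; z points along the fingers, y is the direction in which the jaws open and shut (so a half turn about z gives the same grasp; the last joint's range is limited). The gripper opens to 85 mm and grips with 20 to 120 N. Pads are 22 mm wide; open, the fingers measure 114 mm over their backs; the gripper's body (76 mm by 85 mm) begins 54 mm behind the grasp point. The pads swing forward as they close: fully open they stand 13 mm farther back than shut.
Start: joints at [1.018, 0.576, 0.025, 1.437, -0.015, 1.129, -0.057], TCP at [0.305, -0.602, 0.231] pointing down, gripper open.
Joint ranges: [-2.76, 2.76], [-0.34, 2.15], [-1.52, 1.57], [0.19, 2.46], [-1.09, 4.23], [0.17, 1.99], [-2.82, 2.82]. Speed limits (rad/s): [2.22, 2.22, 3.01, 3.01, 3.14, 3.14, 3.14].

INTERFACE

Orientations are given as a unit quaternion [w, x, y, z].
In Python, from cell import * gives the robot as it stands. The module is installed in compiled form; this text tells all that it offers.
- The arm moves only by the tool arm_command, never from a script. Its argument "increments" is a list of rows, each a list of 3 entries, a list of its own where there are three numbers: the shift along the tool's x, y, z in m, then the turn, a rotation vector about the tool's x, y, z in degrees, then the finger opening in m, from 0 to 0.0854. In form: [[[dx, dy, dz], [rx, ry, rz], fingers], ...]. A call has 1 to 20 rows; each row is the pose to reach, as a shift and turn from the pose commanded when the call began, along the tool's axes at that moment; what a row does not reach only later rows make up. A row lasts 1/10 s, in which the tool goes at most 50 mm and 8.59 degrees, less where a joint would pass 70% of its speed; a pose out of reach is approached as far as the arm can. A call with a gripper value outside its range is refused whole. The fingers move at their own pace and stop on an object; "grip_force" is the grip in N (left out, the last holds). Time passes only in rows, so rows that repeat a pose let the fingers close. It gives the time, the measured TCP pose, the force and the opening at its end, in the units of the state.
- state(): the state, without advancing time (a new reading comes with each control period).
- camera(name): name is "scene" or "top"; returns a dict with "img" (384x512x3 uint8, blue, green, red), "fx", "fy", "cx", "cy" (pixels), "pose" (4x4, takes a point from camera to world coordinates). Camera axes: x right, y down, z forward; pixel columns grow to the right and rows downward; lengths in m; the calibration is good to about 2 mm. A picture is of the moment at which its call begins. There is no depth.
- sign_off(): hands the job in, once; it reports no verdict.
The state is a dict: "time": time; "joint_pos": joint angles; "joint_velocities": joint speeds; "tau": joint torques, N m; "position": TCP position; "ee_rot": TCP orientation; "ft_force": force on the tool from outside, world axes, zero at the start; "moment": the same for the moment, N m; "opening": opening from 0.0 (shut) to 1.0 (fully open).
Only numpy, scipy, OpenCV 4.12 (cv2) and the standard library are available. Lean on these libraries where they do the work, as an engineer would, in place of code of your own. Each camera call takes 0.05 s, during which the arm holds its last target.

## Working session

There is one attempt and no reset: what is moved stays moved. The work goes in short steps, Python scripts to look and compute and a tool call to move; the robot and the scene stay as the last step left them, time stands still between calls to the robot, and variables do not carry over. Pictures are saved under pics/ and viewed, and the job is handed in when it is done.

Besides the shell and the picture viewer there is one more tool, called after "Call:" as name(argument=value, ...) on one line, values as JSON. arm_command: Moves the arm, as the interface text tells. Its arguments: {"type":"object","properties":{"increments":{"type":"array"},"grip_force":{"type":"number"}},"required":["increments"]}

```bash
ls; mkdir -p pics; python3 - <<'E'
from cell import *
import cv2
s=state(); print(s)
for n in ("scene","top"):
    c=camera(n); cv2.imwrite(f"pics/{n}0.png",c["img"]); print(n,c["fx"],c["fy"],c["cx"],c["cy"],c["pose"])
E
```

```text
pics
{'time': 0.0, 'joint_pos': array([ 1.01815402,  0.57652477,  0.02484393,  1.43792907, -0.01501087,
        1.12901496, -0.0564903 ]), 'joint_velocities': array([ 0.00042099,  0.00041685,  0.00131819, -0.00060125,  0.00109149,
       -0.00233495, -0.0014215 ]), 'tau': array([-1.56057886e-03, -7.65747786e+01,  2.24959619e+00, -2.85972387e+01,
        1.53343863e-02,  1.24363494e-02,  2.20618642e-05]), 'position': array([ 0.30479619, -0.60173899,  0.23044016]), 'ee_rot': array([-8.12662573e-04,  9.72644082e-01,  2.32298890e-01, -2.34491056e-04]), 'ft_force': array([-0.06433377, -0.00095077, -0.12000799]), 'moment': array([-0.05100905,  0.01253165, -0.01879684]), 'opening': 0.9988352748770231}
scene 427.740194334625 427.740194334625 256.75653675757945 190.96101172436397 [[-0.85321925 -0.25075814  0.45731528 -0.03321059]
 [-0.52155019  0.40766052 -0.74953206  1.07449501]
 [ 0.00152188 -0.87802805 -0.47860676  0.69734756]
 [ 0.          0.          0.          1.        ]]
top 359.54808081815185 359.54808081815185 253.50876681584305 182.8165263091638 [[ 0.00897356 -0.9979194   0.06384622  0.48477166]
 [-0.99994884 -0.00865704  0.00523248  0.12758144]
 [-0.00466887 -0.06388991 -0.99794603  1.06384488]
 [ 0.          0.          0.          1.        ]]
```

View pics/scene0.png

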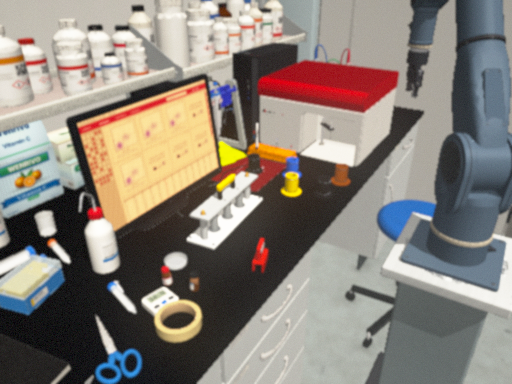

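View pics/top0.png

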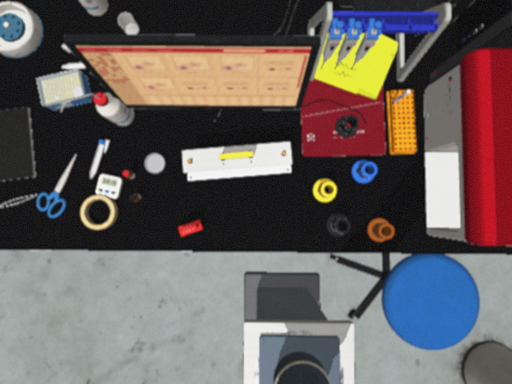

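```bash
cat > h.py <<'E'
import numpy as np, cv2
from cell import *
from scipy.spatial.transform import Rotation as R
def ray(c,u,v):
    d=np.array([(u-c["cx"])/c["fx"],(v-c["cy"])/c["fy"],1]); P=c["pose"]
    return P[:3,3],P[:3,:3]@d
def onz(c,u,v,z):
    o,d=ray(c,u,v); return o+d*(z-o[2])/d[2]
def proj(c,p):
    P=c["pose"]; q=P[:3,:3].T@(np.array(p)-P[:3,3]); return np.array([c["fx"]*q[0]/q[2]+c["cx"],c["fy"]*q[1]/q[2]+c["cy"]])
def crop(c,x0,y0,x1,y1,name,k=4):
    cv2.imwrite("pics/"+name,cv2.resize(c["img"][y0:y1,x0:x1],None,fx=k,fy=k,interpolation=cv2.INTER_CUBIC))
def rot():
    q=state()["ee_rot"]; return R.from_quat([q[1],q[2],q[3],q[0]])
E
python3 - <<'E'
from h import *
c=camera("top"); crop(c,290,100,420,250,"t1.png"); crop(c,110,120,310,250,"t2.png")
s=camera("scene"); crop(s,140,150,360,290,"s1.png",3)
for n,p in dict(plateL=(182,160),plateR=(292,155),blue=(364,171),or_=(380,230),yel=(324,190),flag=(190,228),dish=(154,162)).items(): print(n,onz(c,*p,0.03).round(3))
E
```

```text
plateL [0.615 0.341 0.03 ]
plateR [0.633 0.022 0.03 ]
blue [ 0.588 -0.185  0.03 ]
or_ [ 0.419 -0.229  0.03 ]
yel [ 0.532 -0.07   0.03 ]
flag [0.42  0.314 0.03 ]
dish [0.609 0.422 0.03 ]
```

View pics/t1.png

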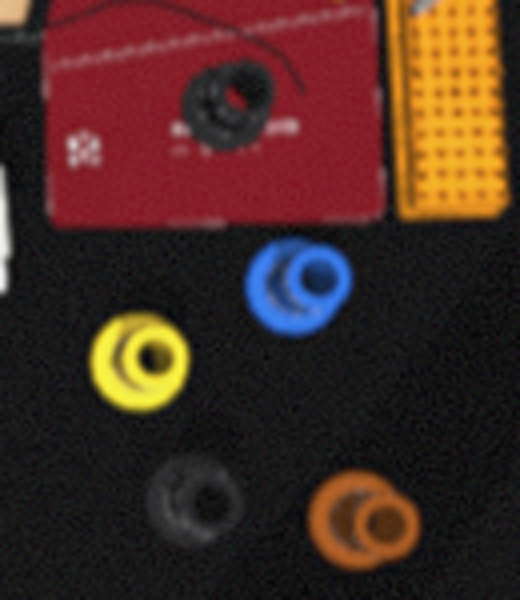

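View pics/t2.png

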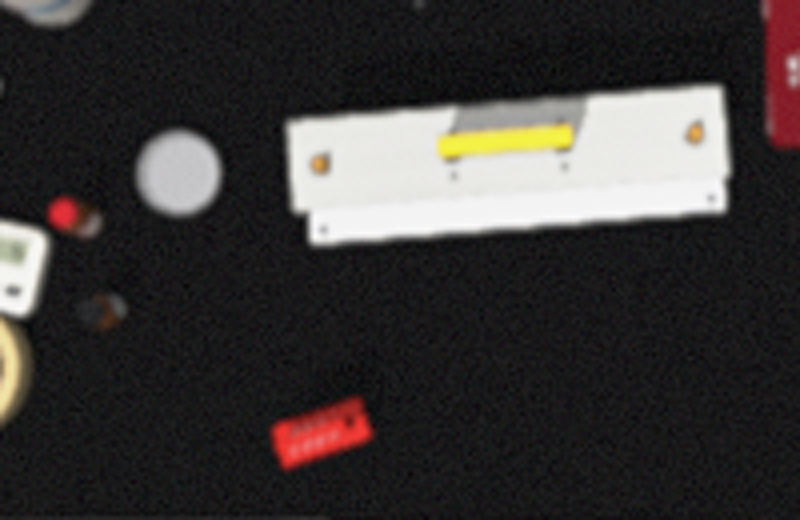

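View pics/s1.png

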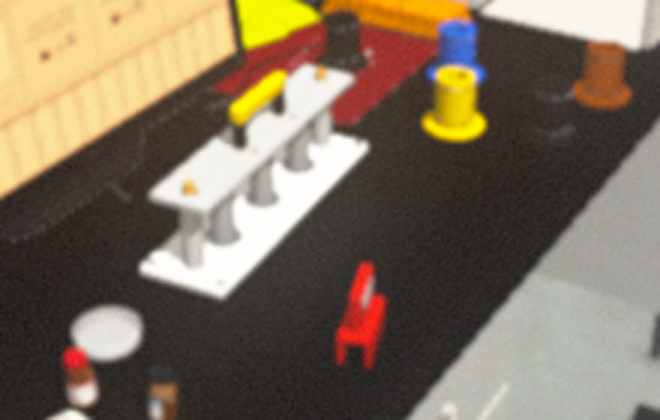

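```bash
cat > meas.py <<'E'
from h import *
def mask(c,lo,hi,roi=None):
    h=cv2.cvtColor(c["img"],cv2.COLOR_BGR2HSV); m=cv2.inRange(h,np.array(lo),np.array(hi))
    if roi: 
        x0,y0,x1,y1=roi; k=np.zeros_like(m); k[y0:y1,x0:x1]=255; m&=k
    return m
def big(m):
    cs,_=cv2.findContours(m,cv2.RETR_EXTERNAL,cv2.CHAIN_APPROX_NONE); return max(cs,key=cv2.contourArea)
E
python3 - <<'E'
from meas import *
c=camera("top"); s=camera("scene")
h=cv2.cvtColor(c["img"],cv2.COLOR_BGR2HSV)
for p in [(364,171),(358,176),(380,230),(375,225),(240,155),(190,228),(189,161)]: print(p,h[p[1],p[0]])
h2=cv2.cvtColor(s["img"],cv2.COLOR_BGR2HSV)
for p in [(292,175),(341,185),(226,185),(262,255)]: print(p,h2[p[1],p[0]])
for n,lo,hi,roi in [("bar",(22,120,120),(35,255,255),(200,140,280,175)),("flag",(0,150,90),(8,255,255),(170,210,215,245)),("blue",(100,120,90),(120,255,255),(340,150,385,190)),("orange",(5,120,50),(18,255,255),(355,210,405,248))]:
    k=big(mask(c,lo,hi,roi)); print(n,cv2.contourArea(k),cv2.minAreaRect(k),cv2.fitEllipse(k))
# edge, box
print("edge",onz(c,150,250,0),onz(c,330,250,0))
for z in (.1,.2,.25,.3): print("box",z,onz(c,466,243,z),onz(c,425,150,z), proj(s,onz(c,466,243,z)))
crop(s,240,50,420,170,"s2.png",4)
print(c["img"].shape)
E
```

```text
(364, 171) [109 195 216]
(358, 176) [111 151 193]
(380, 230) [ 12 197 167]
(375, 225) [ 11 145  95]
(240, 155) [ 29 182 244]
(190, 228) [  1 176 235]
(189, 161) [ 18 159 216]
(292, 175) [ 25 255 233]
(341, 185) [ 12 190 138]
(226, 185) [ 24 187 226]
(262, 255) [  1 222 235]
bar 131.0 ((235.97543334960938, 154.77049255371094), (5.646255970001221, 32.45709228515625), 83.8844985961914) ((236.20835876464844, 154.7161102294922), (4.916104316711426, 44.510459899902344), 84.6334457397461)
flag 242.5 ((189.9499969482422, 227.85000610351562), (11.700427055358887, 24.033309936523438), 71.56504821777344) ((189.6962127685547, 228.035400390625), (12.110738754272461, 28.123151779174805), 71.9048080444336)
blue 481.5 ((364.0, 171.5), (23.0, 26.0), 90.0) ((363.80914306640625, 171.09019470214844), (23.310443878173828, 26.611146926879883), 74.64440155029297)
orange 533.0 ((381.0, 229.5), (25.0, 28.0), 90.0) ((380.16949462890625, 229.836669921875), (24.400876998901367, 28.159603118896484), 105.57197570800781)
edge [0.35270224 0.43505137 0.        ] [ 0.35773542 -0.09249272  0.        ]
box 0.1 [ 0.39148563 -0.4319917   0.1       ] [ 0.63909668 -0.32889171  0.1       ] [369.03985834 138.82674134]
box 0.2 [ 0.40116416 -0.37393535  0.2       ] [ 0.62308529 -0.2815321   0.2       ] [364.66771568 117.14641181]
box 0.25 [ 0.40600343 -0.34490717  0.25      ] [ 0.61507959 -0.2578523   0.25      ] [362.28884786 105.35021893]
box 0.3 [ 0.41084269 -0.315879    0.3       ] [ 0.60707389 -0.23417249  0.3       ] [359.76587721  92.8394572 ]
(384, 512, 3)
```

View pics/s2.png

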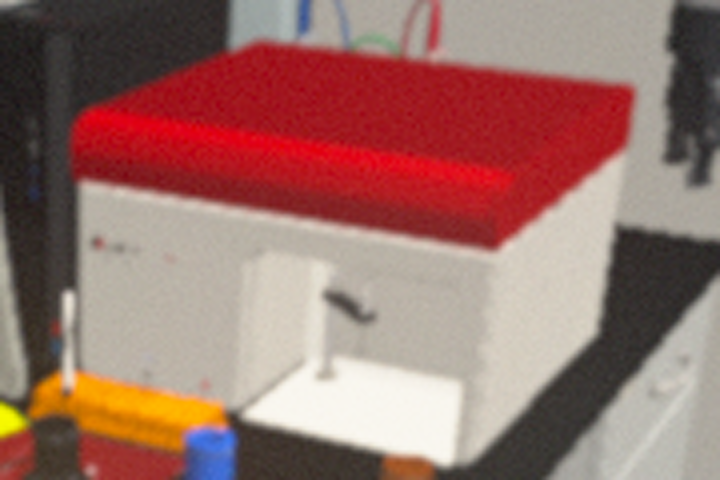

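```bash
cat >> meas.py <<'E'
def cen(m):
    M=cv2.moments(m,True); return M["m10"]/M["m00"],M["m01"]/M["m00"],M["m00"]
E
python3 - <<'E'
from meas import *
c=camera("top"); s=camera("scene")
pts=[]
for roi in [(182,153,198,168),(276,145,292,160)]:
    m=mask(c,(8,60,60),(26,255,255),roi); u,v,a=cen(m); p=onz(c,u,v,.098); pts.append(p); print("stud",u,v,a,p)
d=pts[1]-pts[0]; print(np.linalg.norm(d),np.degrees(np.arctan2(d[1],d[0])),(pts[0]+pts[1])/2)
m=mask(c,(22,100,100),(35,255,255),(200,140,280,175));u,v,a=cen(m);print("bar",u,v,a,onz(c,u,v,.132))
x=cv2.minAreaRect(big(m)); b=cv2.boxPoints(x); print(b)
vs=np.argwhere(m)[:,::-1].astype(float); vx,vy,_,_=cv2.fitLine(vs.astype(np.float32),cv2.DIST_L2,0,.01,.01).ravel(); 
p=onz(c,u-15*vx,v-15*vy,.132);q=onz(c,u+15*vx,v+15*vy,.132);print("barang",np.degrees(np.arctan2(*(q-p)[1::-1])))
h=cv2.cvtColor(c["img"],cv2.COLOR_BGR2HSV)
m=mask(c,(0,0,110),(179,60,255),(178,138,298,183)); k=big(m); print(cv2.minAreaRect(k))
# flag
m=mask(c,(0,150,90),(8,255,255),(170,210,215,245)); u,v,a=cen(m); print("flag",u,v,onz(c,u,v,.03))
# scene
m=mask(s,(20,120,100),(30,255,255),(205,165,245,200)); u,v,a=cen(m); print("bar scene",u,v,a)
print(proj(s,onz(c,235.97,154.77,.132)))
for roi in [(180,195,215,225),(235,165,260,180)]:
    m=mask(s,(8,80,60),(22,255,255),roi); print("stud sc",cen(m))
for p in pts: print(proj(s,p))
crop(c,160,205,220,250,"f1.png",10); crop(s,240,225,285,285,"f2.png",10)
E
```

```text
stud 189.5 160.71428571428572 14.0 [0.60496221 0.30630308 0.098     ]
stud 283.5 153.0 16.0 [0.62808676 0.05224346 0.098     ]
0.25510984594476294 -84.79925995690115 [0.61652448 0.17927327 0.098     ]
bar 235.8 154.74594594594595 185.0 [0.61741866 0.17935728 0.132     ]
[[219.52002 153.36002]
 [251.79532 150.02118]
 [252.40942 155.95764]
 [220.13412 159.29648]]
barang -84.4576157112985
((236.82760620117188, 160.9310302734375), (32.387733459472656, 110.28439331054688), 85.2363510131836)
flag 189.8921933085502 227.89591078066914 [0.42011736 0.31382716 0.03      ]
bar scene 224.9659090909091 181.8465909090909 176.0
[226.0925593  179.97270816]
stud sc (193.2, 201.30243902439025, 205.0)
stud sc (249.421875, 169.296875, 64.0)
[203.12135898 210.6182477 ]
[246.6622268  173.19061932]
```

View pics/f1.png

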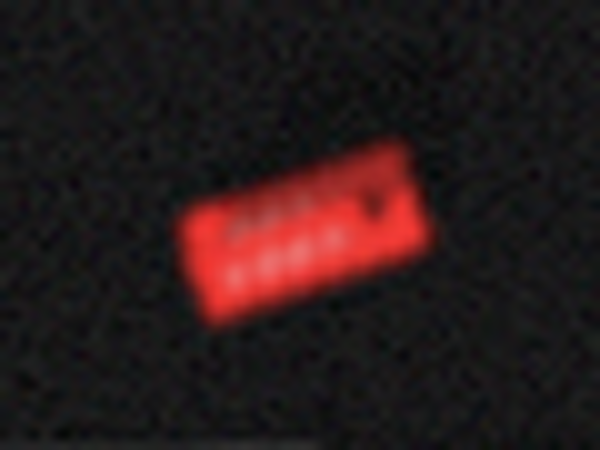

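View pics/f2.png

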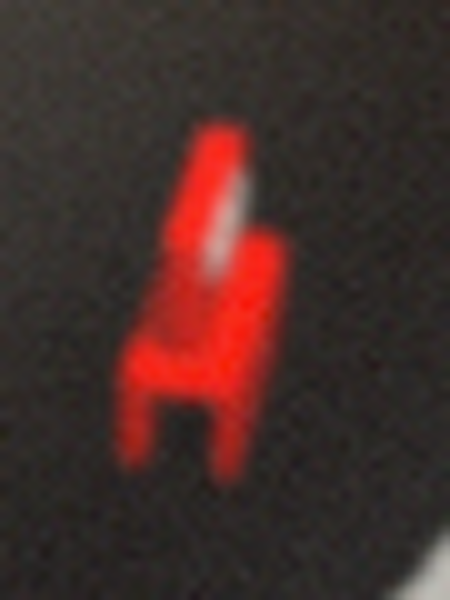

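```bash
cat >> h.py <<'E'
def plan(x,y,z,yaw):
    "tool down, tool y (jaws) at yaw deg mod 180"
    s=state(); r=rot(); M=r.as_matrix()
    cur=np.degrees(np.arctan2(M[1,1],M[0,1])); d=(yaw-cur+90)%180-90; a=np.radians(cur+d)
    ty=np.array([np.cos(a),np.sin(a),0]); tz=np.array([0,0,-1.]); tx=np.cross(ty,tz)
    G=R.from_matrix(np.stack([tx,ty,tz],1)); dr=(r.inv()*G).as_rotvec(degrees=True)
    dp=M.T@(np.array([x,y,z])-s["position"])
    print("t%.1f pos"%s["time"],s["position"].round(4),"yaw %.2f"%cur,"F",s["ft_force"].round(1),"op %.3f"%s["opening"],"j",s["joint_pos"].round(2)); print(" shift",dp.round(4).tolist()," rot",dr.round(2).tolist())
E
python3 - <<'E'
from h import *
c=camera("top")
for n,u,v in [("yel",325,190.5),("blue",362.75,171.75),("or",379.5,230),("blk",338.7,225)]: print(n,onz(c,u,v,.006).round(4))
for n,u,v in [("yel",290+155/4,100+357/4),("blue",290+321/4,100+278/4),("or",290+387/4,100+524/4)]: print(n,onz(c,u,v,.064).round(4))
plan(.305,-.602,.45,-63.2)
plan(.42,-.20,.45,-10)
plan(.617,.179,.25,5.3)
E
```

```text
yel [ 0.5316 -0.0774  0.006 ]
blue [ 0.588  -0.1888  0.006 ]
or [ 0.4176 -0.2359  0.006 ]
blk [ 0.4311 -0.117   0.006 ]
yel [ 0.5326 -0.0766  0.064 ]
blue [ 0.5888 -0.1924  0.064 ]
or [ 0.4188 -0.2359  0.064 ]
t0.5 pos [ 0.305  -0.6021  0.2312] yaw -63.14 F [-0.1  0.3 -0.1] op 0.997 j [ 1.02  0.58  0.02  1.44 -0.01  1.13 -0.06]
 shift [0.0001, -0.0001, -0.2188]  rot [-0.01, -0.0, 0.06]
t0.5 pos [ 0.305  -0.6021  0.2312] yaw -63.14 F [-0.1  0.3 -0.1] op 0.997 j [ 1.02  0.58  0.02  1.44 -0.01  1.13 -0.06]
 shift [0.2843, -0.3068, -0.2187]  rot [-0.01, -0.0, -53.14]
t0.5 pos [ 0.305  -0.6021  0.2312] yaw -63.14 F [-0.1  0.3 -0.1] op 0.997 j [ 1.02  0.58  0.02  1.44 -0.01  1.13 -0.06]
 shift [0.6313, -0.5559, -0.0187]  rot [-0.01, -0.0, -68.44]
```

Call:
arm_command(increments=[[[0,0,-0.05],[0,0,0],0.085],[[0,0,-0.1],[0,0,0],0.085],[[0,0,-0.15],[0,0,0],0.085],[[0,0,-0.2],[0,0,0],0.085],[[0,0,-0.22],[0,0,0],0.085],[[0.035,-0.035,-0.22],[0,0,-7],0.085],[[0.07,-0.075,-0.22],[0,0,-14],0.085],[[0.105,-0.115,-0.22],[0,0,-21],0.085],[[0.14,-0.155,-0.22],[0,0,-28],0.085],[[0.175,-0.19,-0.22],[0,0,-35],0.085],[[0.21,-0.23,-0.22],[0,0,-42],0.085],[[0.245,-0.265,-0.22],[0,0,-48],0.085],[[0.284,-0.307,-0.22],[0,0,-53],0.085],[[0.33,-0.34,-0.2],[0,0,-56],0.085],[[0.375,-0.37,-0.2],[0,0,-58],0.085],[[0.42,-0.4,-0.18],[0,0,-60],0.085],[[0.46,-0.43,-0.16],[0,0,-62],0.085],[[0.5,-0.46,-0.14],[0,0,-64],0.085],[[0.54,-0.49,-0.12],[0,0,-66],0.085],[[0.58,-0.52,-0.1],[0,0,-68],0.085]])

```text
time: 2.45
position: [0.566, 0.0809, 0.3504]
ee_rot: [0.0, 0.676, 0.737, 0.0]
ft_force: [0.5, -0.1, -0.2]
opening: 0.995
```

```bash
python3 -c "
from h import *
plan(.617,.179,.20,5.3)"
```

```text
t2.5 pos [0.566  0.0809 0.3504] yaw 4.91 F [ 0.5 -0.1 -0.2] op 0.995 j [ 0.12  0.37 -0.51  1.51  0.18  1.32 -0.32]
 shift [0.0934, 0.059, 0.1505]  rot [0.04, 0.01, -0.39]
```

Call:
arm_command(increments=[[[0.03,0.02,0.04],[0,0,0],0.085],[[0.06,0.04,0.08],[0,0,0],0.085],[[0.093,0.059,0.12],[0,0,-0.4],0.085],[[0.093,0.059,0.15],[0,0,-0.4],0.085],[[0.093,0.059,0.15],[0,0,-0.4],0.085],[[0.093,0.059,0.15],[0,0,-0.4],0.085]])

```text
time: 3.05
position: [0.6162, 0.1764, 0.2011]
ee_rot: [-0.0, 0.674, 0.739, -0.001]
ft_force: [-0.0, -1.1, 0.9]
opening: 1.0
```

```bash
python3 -c "
from h import *
plan(.617,.179,.107,5.3)
s=camera('scene'); crop(s,140,100,360,270,'s3.png',3)"
```

```text
t3.0 pos [0.6162 0.1764 0.2011] yaw 5.25 F [-0.  -1.1  0.9] op 1.000 j [-0.06  0.58 -0.49  1.56  0.3   1.07 -0.53]
 shift [0.0026, 0.0011, 0.0941]  rot [-0.07, 0.04, -0.05]
```

View pics/s3.png

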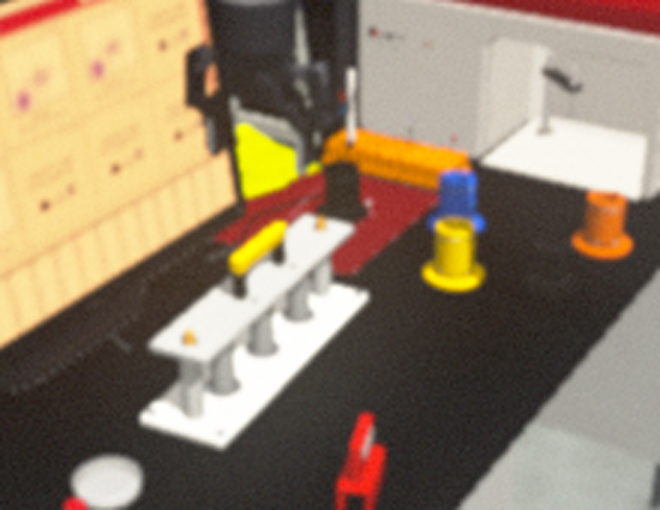

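Call:
arm_command(increments=[[[0.001,0,0.03],[0,0,0],0.085],[[0.001,0,0.06],[0,0,0],0.085],[[0.001,0,0.085],[0,0,0],0.06],[[0.001,0,0.094],[0,0,0],0.04],[[0.001,0,0.094],[0,0,0],0.03],[[0.001,0,0.094],[0,0,0],0.03],[[0.001,0,0.094],[0,0,0],0.03]])

```text
time: 3.8
position: [0.6173, 0.1782, 0.1089]
ee_rot: [0.001, 0.674, 0.739, 0.001]
ft_force: [-0.3, 0.3, 0.1]
opening: 0.351
```

```bash
python3 -c "
from h import *
plan(.617,.179,.107,5.3)
s=camera('scene'); crop(s,180,140,280,240,'s4.png',5)
c=camera('top'); crop(c,170,120,310,200,'t4.png',5)"
```

```text
t3.8 pos [0.6173 0.1782 0.1089] yaw 5.24 F [-0.3  0.3  0.1] op 0.351 j [-0.08  0.67 -0.45  1.66  0.36  0.88 -0.59]
 shift [0.0008, -0.0002, 0.0019]  rot [0.17, -0.04, -0.06]
```

View pics/s4.png

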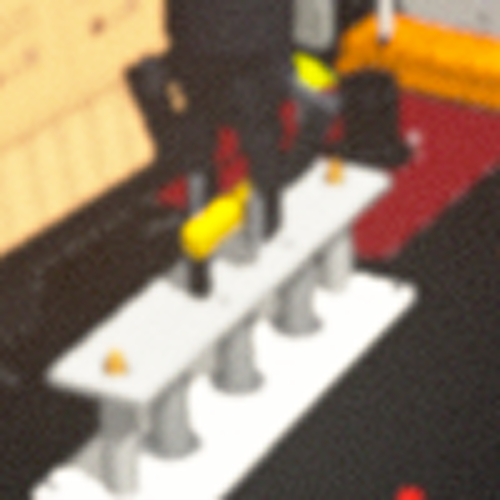

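Bar (around px (218,183) in the scene image) lies between the fingers. Close.

Call:
arm_command(increments=[[[0,0,0],[0,0,0],0.014],[[0,0,0],[0,0,0],0.005],[[0,0,0],[0,0,0],0.005],[[0,0,0],[0,0,0],0.005],[[0,0,0],[0,0,0],0.005]], grip_force=70)

```text
time: 4.4
position: [0.6166, 0.1781, 0.1075]
ee_rot: [0.0, 0.674, 0.739, 0.0]
ft_force: [-0.2, -0.8, 6.1]
opening: 0.147
```

```bash
python3 -c "
from h import *
plan(.617,.179,.107,5.3)"
```

```text
t4.4 pos [0.6166 0.1781 0.1075] yaw 5.25 F [-0.2 -0.8  6.1] op 0.147 j [-0.08  0.68 -0.45  1.66  0.36  0.88 -0.59]
 shift [0.0008, 0.0005, 0.0005]  rot [0.05, -0.01, -0.05]
```

Call:
arm_command(increments=[[[0,0,-0.004],[0,0,0],0.005],[[0,0,-0.01],[0,0,0],0.005],[[0,0,-0.02],[0,0,0],0.005],[[0,0,-0.035],[0,0,0],0.005],[[0,0,-0.055],[0,0,0],0.005],[[0,0,-0.075],[0,0,0],0.005],[[0,0,-0.075],[0,0,0],0.005],[[0,0,-0.075],[0,0,0],0.005]])

```text
time: 5.2
position: [0.6164, 0.178, 0.1824]
ee_rot: [0.0, 0.674, 0.739, 0.0]
ft_force: [0.4, -0.4, -2.6]
opening: 0.153
```

```bash
python3 -c "
from h import *
plan(.6166,.1781,.1075,5.25)
plan(.465,.12,.08,0)
plan(.465,.12,.0255,0)
s=camera('scene'); crop(s,140,100,360,270,'s5.png',3)"
```

```text
t5.2 pos [0.6164 0.178  0.1824] yaw 5.25 F [ 0.4 -0.4 -2.6] op 0.153 j [-0.06  0.6  -0.48  1.59  0.31  1.03 -0.54]
 shift [0.0001, 0.0002, 0.0749]  rot [0.06, -0.0, 0.0]
t5.2 pos [0.6164 0.178  0.1824] yaw 5.25 F [ 0.4 -0.4 -2.6] op 0.153 j [-0.06  0.6  -0.48  1.59  0.31  1.03 -0.54]
 shift [-0.0439, -0.1561, 0.1022]  rot [0.06, -0.01, 5.25]
t5.2 pos [0.6164 0.178  0.1824] yaw 5.25 F [ 0.4 -0.4 -2.6] op 0.153 j [-0.06  0.6  -0.48  1.59  0.31  1.03 -0.54]
 shift [-0.0439, -0.1562, 0.1567]  rot [0.06, -0.01, 5.25]
```

View pics/s5.png

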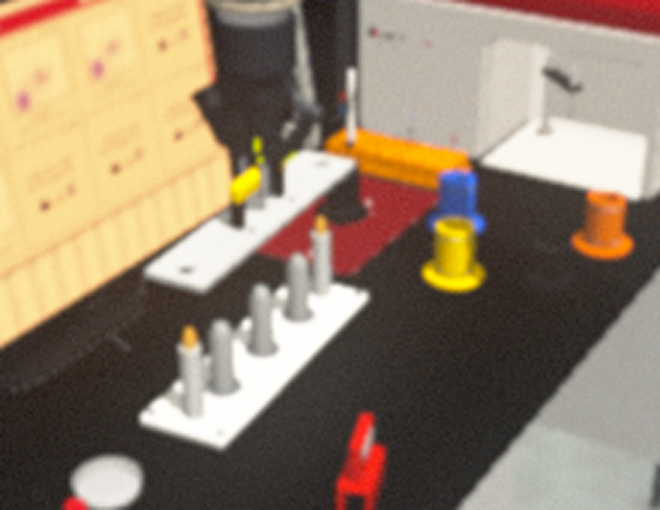

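Call:
arm_command(increments=[[[-0.01,-0.04,0],[0,0,1],0.005],[[-0.02,-0.08,0],[0,0,2],0.005],[[-0.03,-0.12,0.02],[0,0,4],0.005],[[-0.044,-0.156,0.05],[0,0,5.25],0.005],[[-0.044,-0.156,0.09],[0,0,5.25],0.005],[[-0.044,-0.156,0.12],[0,0,5.25],0.005],[[-0.044,-0.156,0.14],[0,0,5.25],0.005],[[-0.044,-0.156,0.145],[0,0,5.25],0.005],[[-0.044,-0.156,0.145],[0,0,5.25],0.005],[[-0.044,-0.156,0.145],[0,0,5.25],0.005],[[-0.044,-0.156,0.145],[0,0,5.25],0.005]])

```text
time: 6.35
position: [0.4656, 0.12, 0.0378]
ee_rot: [0.0, 0.707, 0.707, 0.001]
ft_force: [0.4, -0.0, -2.2]
opening: 0.148
```

```bash
python3 -c "
from h import *
plan(.465,.12,.0235,0)
s=camera('scene'); crop(s,140,100,360,270,'s6.png',3)
c=camera('top'); crop(c,160,130,360,250,'t6.png',4)"
```

```text
t6.3 pos [0.4656 0.12   0.0378] yaw 0.00 F [ 0.4 -0.  -2.2] op 0.148 j [-0.11  0.59 -0.35  2.14  0.44  0.47 -0.8 ]
 shift [-0.0001, -0.0006, 0.0143]  rot [0.09, -0.03, 0.0]
```

View pics/t6.png

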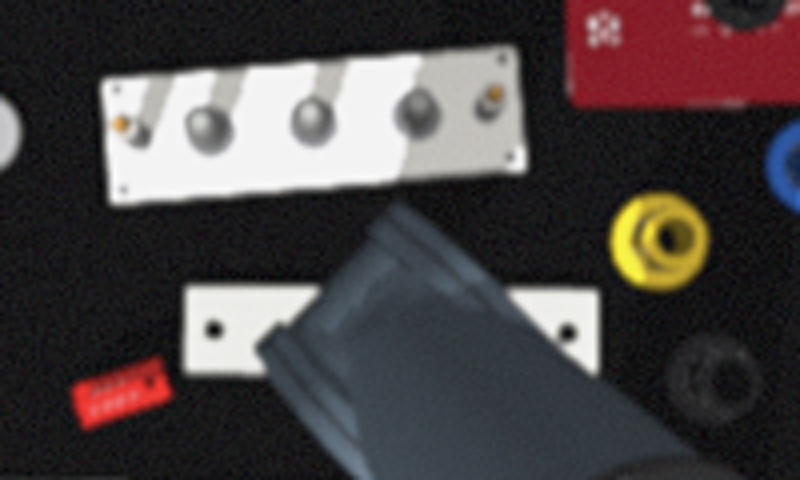

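View pics/s6.png

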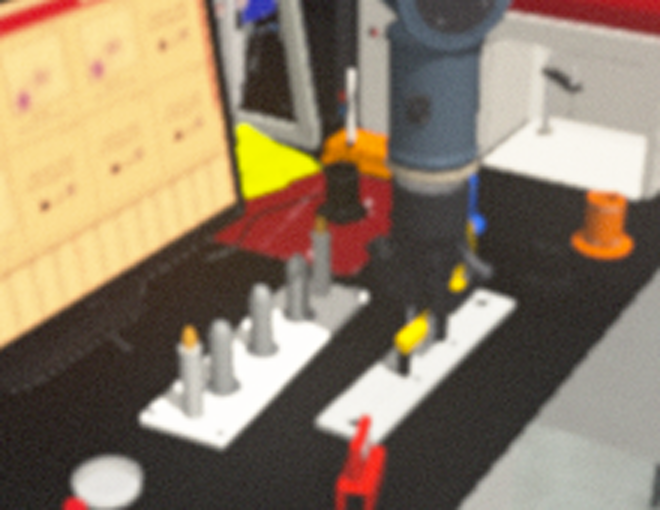

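Call:
arm_command(increments=[[[0,0,0.005],[0,0,0],0.005],[[0,0,0.01],[0,0,0],0.005],[[0,0,0.0125],[0,0,0],0.005],[[0,0,0.014],[0,0,0],0.005],[[0,0,0.014],[0,0,0],0.005],[[0,0,0.014],[0,0,0],0.005]])

```text
time: 7.05
position: [0.4656, 0.1198, 0.0233]
ee_rot: [0.001, 0.707, 0.707, 0.0]
ft_force: [1.2, -2.3, 6.4]
opening: 0.149
```

```bash
python3 -c "
from h import *
plan(.465,.12,.0235,0)"
```

```text
t7.0 pos [0.4656 0.1198 0.0233] yaw -0.01 F [ 1.2 -2.3  6.4] op 0.149 j [-0.12  0.62 -0.33  2.15  0.46  0.44 -0.82]
 shift [0.0002, -0.0006, -0.0002]  rot [0.08, 0.01, -0.01]
```

Call:
arm_command(increments=[[[0,0,0],[0,0,0],0.02],[[0,0,0],[0,0,0],0.035],[[0,0,0],[0,0,0],0.045],[[0,0,0],[0,0,0],0.045],[[0,0,-0.02],[0,0,0],0.045],[[0,0,-0.05],[0,0,0],0.045],[[0,0,-0.1],[0,0,0],0.06],[[0,0,-0.15],[0,0,0],0.085],[[0,0,-0.2],[0,0,0],0.085],[[0,0,-0.25],[0,0,0],0.085],[[0.05,0,-0.25],[0,0,0],0.085],[[0.1,0,-0.25],[0,0,0],0.085],[[0.1,0,-0.25],[0,0,0],0.085]])

```text
time: 8.35
position: [0.4635, 0.2271, 0.2736]
ee_rot: [-0.001, 0.704, 0.71, 0.002]
ft_force: [-0.7, -0.5, 0.7]
opening: 0.997
```

```bash
python3 -c "
from h import *
s=camera('scene'); crop(s,140,100,360,270,'s7.png',3)
c=camera('top'); crop(c,160,110,410,250,'t7.png',3)
plan(.588,-.19,.2,0)"
```

```text
t8.4 pos [0.4643 0.221  0.2726] yaw 0.19 F [-0.2 -0.3 -0.3] op 0.996 j [-0.11  0.34 -0.58  1.78  0.2   1.09 -0.76]
 shift [-0.4114, 0.1224, 0.0725]  rot [-0.04, 0.0, 0.19]
```

View pics/t7.png

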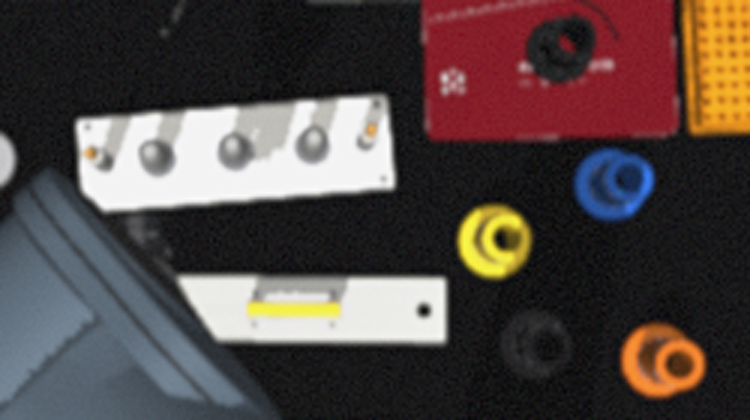

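View pics/s7.png

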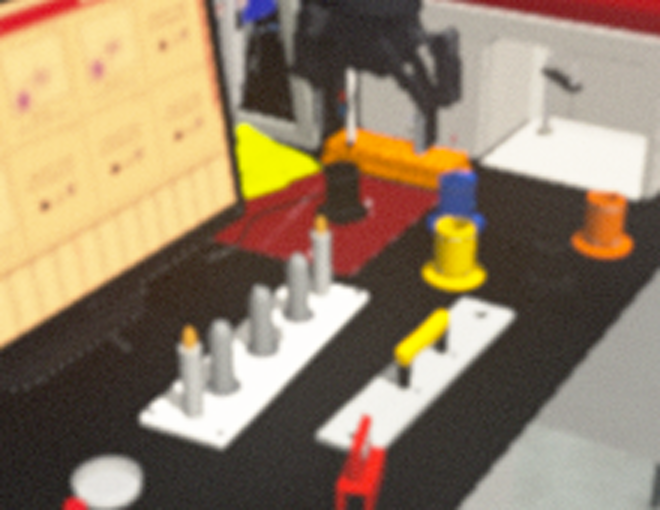

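```bash
python3 - <<'E'
from meas import *
c=camera("top"); s=camera("scene")
pts=[]
for roi in [(182,153,198,168),(276,143,292,160)]:
    m=mask(c,(8,60,60),(26,255,255),roi); u,v,a=cen(m); p=onz(c,u,v,.095); pts.append(p); print("stud",u,v,a,p)
d=pts[1]-pts[0]; print(np.linalg.norm(d),np.degrees(np.arctan2(d[1],d[0])),(pts[0]+pts[1])/2)
sp=[]
for roi in [(180,195,215,220),(235,165,260,182)]:
    m=mask(s,(8,80,60),(22,255,255),roi); print("stud sc",cen(m))
for p in pts: print(proj(s,p))
crop(c,175,130,305,185,"t8.png",6)
crop(s,180,160,270,260,"s8.png",6)
for y in (128,76,0,-76,-128):
    a=np.radians(95.2); p=np.array([.617,.179,.080])+y/1000*np.array([np.cos(a),np.sin(a),0]); print(y,p.round(4),(proj(c,p)-[175,130])*6,(proj(s,p)-[180,160])*6)
E
```

```text
stud 189.6153846153846 160.6153846153846 13.0 [0.60560807 0.30655039 0.095     ]
stud 283.35714285714283 152.78571428571428 14.0 [0.62911449 0.05239909 0.095     ]
0.2552360368343733 -84.71575467382519 [0.61736128 0.17947474 0.095     ]
stud sc (197.51282051282053, 203.15384615384616, 195.0)
stud sc (251.135593220339, 170.5677966101695, 118.0)
[202.9397675  211.54397526]
[246.37216817 173.98294461]
128 [0.6054 0.3065 0.08  ] [ 93.79739489 188.24681414] [140.05305573 337.61134673]
76 [0.6101 0.2547 0.08  ] [206.68489463 178.98381151] [199.95262841 284.93093622]
0 [0.617 0.179 0.08 ] [371.66204514 165.44658388] [280.51328892 214.07953485]
-76 [0.6239 0.1033 0.08  ] [536.62462413 151.91055192] [353.7864308  149.63735238]
-128 [0.6286 0.0515 0.08  ] [649.48536234 142.64974521] [400.21625629 108.80330037]
```

View pics/t8.png

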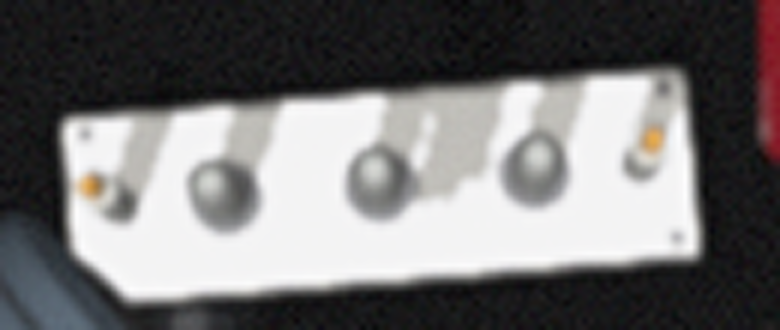

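View pics/s8.png

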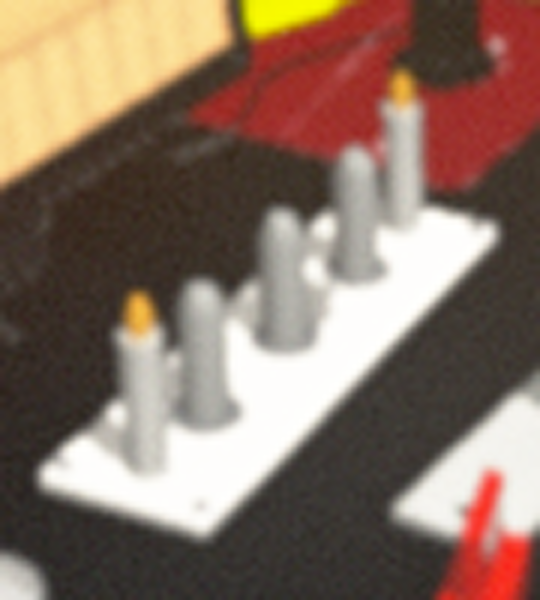

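Call:
arm_command(increments=[[[-0.045,0.015,0],[0,0,0.2],0.085],[[-0.09,0.03,0],[0,0,0.2],0.085],[[-0.135,0.045,0],[0,0,0.2],0.085],[[-0.18,0.06,0],[0,0,0.2],0.085],[[-0.225,0.075,0],[0,0,0.2],0.085],[[-0.27,0.09,0.02],[0,0,0.2],0.085],[[-0.315,0.1,0.05],[0,0,0.2],0.085],[[-0.36,0.11,0.09],[0,0,0.2],0.085],[[-0.411,0.122,0.12],[0,0,0.2],0.085],[[-0.411,0.122,0.14],[0,0,0.2],0.085],[[-0.411,0.122,0.14],[0,0,0.2],0.085],[[-0.411,0.122,0.14],[0,0,0.2],0.085],[[-0.411,0.122,0.14],[0,0,0.2],0.085]])

```text
time: 9.85
position: [0.5872, -0.1905, 0.134]
ee_rot: [0.0, 0.708, 0.706, 0.001]
ft_force: [0.7, 0.7, 1.2]
opening: 0.996
```

```bash
python3 -c "
from h import *
s=camera('scene'); crop(s,220,100,380,220,'s9.png',4)
c=camera('top'); crop(c,260,110,410,250,'t9.png',4)
plan(.588,-.19,.03,0)"
```

```text
t9.9 pos [ 0.5876 -0.1902  0.1344] yaw -0.11 F [ 0.7 -0.5  0.7] op 0.995 j [ 0.5   0.61 -0.42  1.71  0.3   0.89 -0.05]
 shift [0.0002, 0.0001, 0.1044]  rot [0.13, 0.01, -0.11]
```

View pics/s9.png

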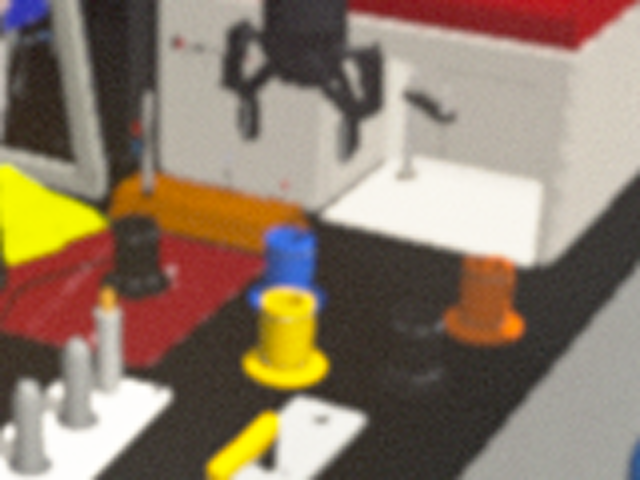

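View pics/t9.png

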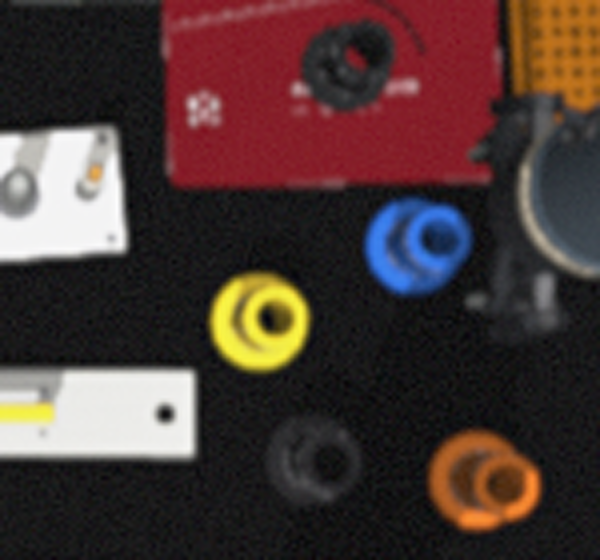

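Call:
arm_command(increments=[[[0,0,0.03],[0,0,0],0.085],[[0,0,0.06],[0,0,0],0.085],[[0,0,0.085],[0,0,0],0.085],[[0,0,0.1],[0,0,0],0.085],[[0,0,0.104],[0,0,0],0.085],[[0,0,0.104],[0,0,0],0.07],[[0,0,0.104],[0,0,0],0.055],[[0,0,0.104],[0,0,0],0.03],[[0,0,0.104],[0,0,0],0.03],[[0,0,0.104],[0,0,0],0.03],[[0,0,0.104],[0,0,0],0.03]], grip_force=30)

```text
time: 11.05
position: [0.5879, -0.1913, 0.0304]
ee_rot: [0.001, 0.708, 0.706, 0.001]
ft_force: [-2.2, 0.8, 4.8]
opening: 0.511
```

```bash
python3 -c "
from h import *
s=camera('scene'); crop(s,220,100,380,220,'s10.png',4)
plan(.588,-.19,.03,0)"
```

```text
t11.1 pos [ 0.5879 -0.1913  0.0304] yaw -0.19 F [-0.5  0.5  5.2] op 0.514 j [ 0.46  0.74 -0.36  1.79  0.38  0.68 -0.12]
 shift [0.0013, 0.0001, 0.0004]  rot [0.13, 0.04, -0.19]
```

View pics/s10.png

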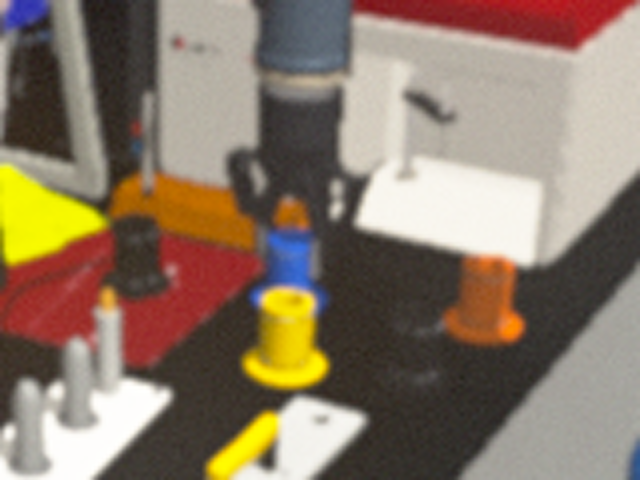

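Call:
arm_command(increments=[[[0,0,-0.02],[0,0,0],0.03],[[0,0,-0.06],[0,0,0],0.03],[[0,0,-0.1],[0,0,0],0.03],[[0,0,-0.14],[0,0,0],0.03],[[0,0,-0.15],[0,0,0],0.03],[[0,0,-0.15],[0,0,0],0.03]])

```text
time: 11.7
position: [0.588, -0.1914, 0.1814]
ee_rot: [0.002, 0.708, 0.706, 0.001]
ft_force: [0.4, 0.4, -1.8]
opening: 0.515
```

```bash
python3 -c "
from h import *
plan(.624,.103,.18,5.25)
s=camera('scene'); crop(s,220,80,380,220,'s11.png',4)"
```

```text
t11.7 pos [ 0.588  -0.1914  0.1814] yaw -0.21 F [ 0.4  0.4 -1.8] op 0.515 j [ 0.51  0.56 -0.44  1.66  0.27  0.98 -0.02]
 shift [0.2946, 0.0349, 0.0011]  rot [0.24, 0.1, -5.46]
```

View pics/s11.png

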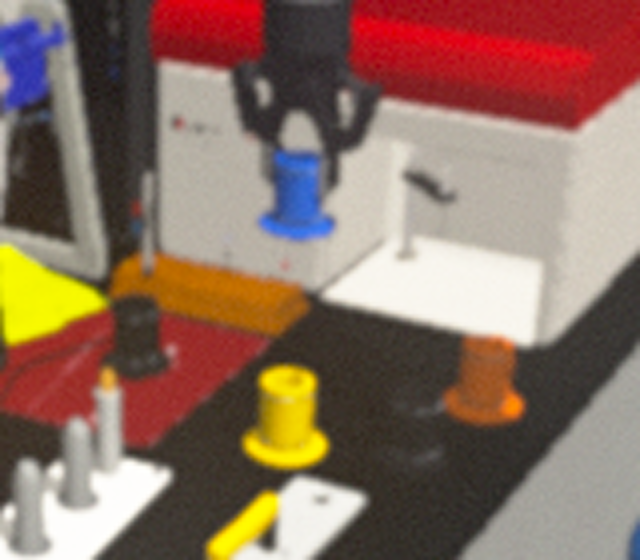

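Call:
arm_command(increments=[[[0.04,0.005,0],[0,0,-0.7],0.03],[[0.085,0.01,0],[0,0,-1.5],0.03],[[0.13,0.015,0],[0,0,-2.5],0.03],[[0.175,0.02,0],[0,0,-3.5],0.03],[[0.22,0.026,0],[0,0,-4.5],0.03],[[0.26,0.031,0],[0.1,0,-5],0.03],[[0.285,0.034,0],[0.2,0.1,-5.45],0.03],[[0.2946,0.035,0],[0.2,0.1,-5.45],0.03],[[0.2946,0.035,0],[0.2,0.1,-5.45],0.03],[[0.2946,0.035,0],[0.2,0.1,-5.45],0.03],[[0.2946,0.035,0],[0.2,0.1,-5.45],0.03]])

```text
time: 12.85
position: [0.6229, 0.1008, 0.1784]
ee_rot: [-0.002, 0.675, 0.738, -0.001]
ft_force: [0.1, 0.0, -1.0]
opening: 0.513
```

```bash
python3 - <<'E'
from meas import *
plan(.624,.103,.18,5.25)
s=camera('scene'); crop(s,190,90,290,220,'s12.png',5)
st=state(); p=st["position"]
m=mask(s,(100,120,60),(120,255,255),(190,90,300,230)); k=big(m); print(cv2.boundingRect(k),cen(m))
# predicted axis of sleeve from TCP: bottom at z-0.030, top +0.034
for dz in (-.0300,.034): print((proj(s,p+[0,0,dz])))
print(proj(s,[.624,.103,.08]))
E
```

```text
t12.8 pos [0.6229 0.1008 0.1784] yaw 5.10 F [ 0.1  0.  -1. ] op 0.513 j [ 0.05  0.59 -0.47  1.62  0.3   1.01 -0.42]
 shift [0.0021, 0.0013, -0.0016]  rot [-0.24, -0.03, -0.15]
(229, 144, 23, 26) (235.65962441314554, 146.9694835680751, 426.0)
[239.20432893 164.62505861]
[238.81122364 144.93475805]
[238.99009136 184.89060313]
```

View pics/s12.png

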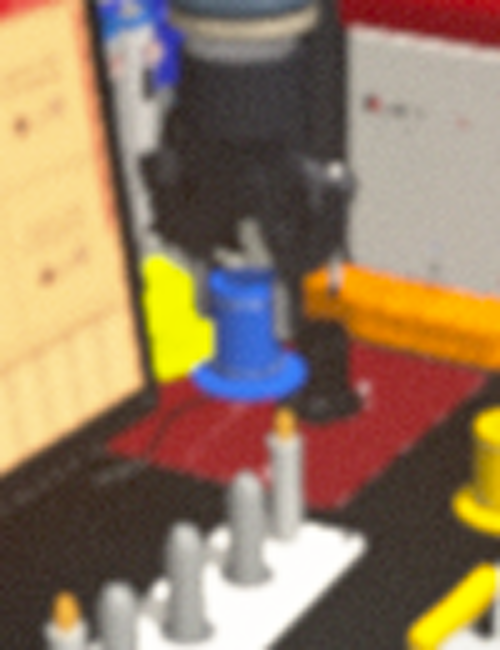

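Call:
arm_command(increments=[[[0.002,0.0013,0.02],[-0.2,0,-0.15],0.03],[[0.002,0.0013,0.04],[-0.2,0,-0.15],0.03],[[0.002,0.0013,0.055],[-0.2,0,-0.15],0.03],[[0.002,0.0013,0.06],[-0.2,0,-0.15],0.03],[[0.002,0.0013,0.06],[-0.2,0,-0.15],0.03],[[0.002,0.0013,0.06],[-0.2,0,-0.15],0.03]])

```text
time: 13.5
position: [0.6243, 0.1055, 0.1195]
ee_rot: [-0.0, 0.673, 0.74, 0.001]
ft_force: [0.5, -0.0, -0.4]
opening: 0.512
```

```bash
python3 - <<'E'
from meas import *
plan(.624,.103,.041,5.25)
s=camera('scene'); crop(s,200,130,280,220,'s13.png',6)
c=camera('top'); crop(c,230,110,330,190,'t13.png',6)
E
```

```text
t13.5 pos [0.6243 0.1055 0.1195] yaw 5.39 F [ 0.5 -0.  -0.4] op 0.512 j [ 0.03  0.65 -0.44  1.68  0.34  0.89 -0.46]
 shift [-0.0027, -0.0006, 0.0785]  rot [0.06, -0.12, 0.14]
```

View pics/s13.png

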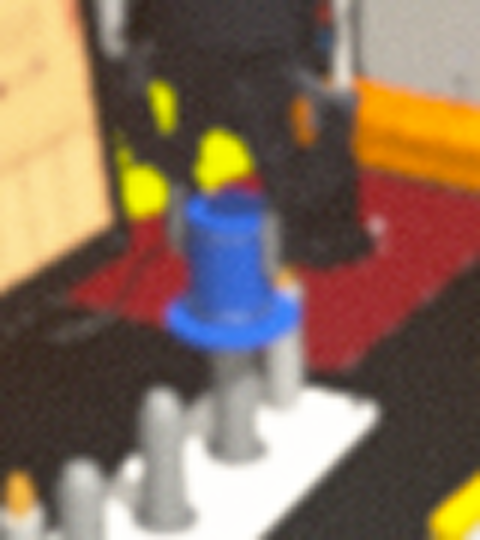

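View pics/t13.png

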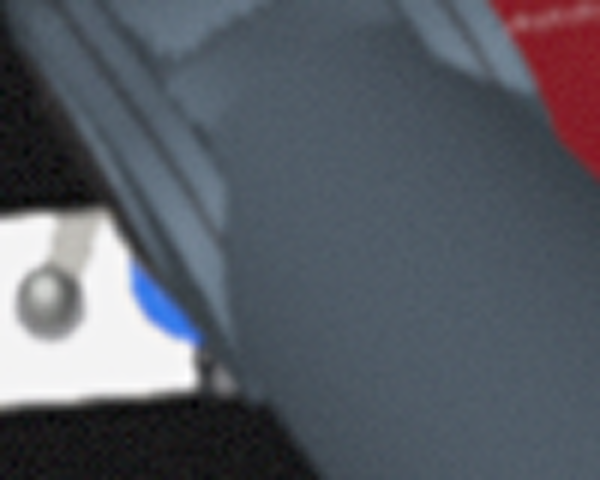

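Call:
arm_command(increments=[[[-0.0025,-0.0006,0],[0,-0.1,0.1],0.03],[[-0.0025,-0.0006,0],[0,-0.1,0.1],0.03],[[-0.0025,-0.0006,0.005],[0,-0.1,0.1],0.03],[[-0.0025,-0.0006,0.01],[0,-0.1,0.1],0.03],[[-0.0025,-0.0006,0.015],[0,-0.1,0.1],0.03],[[-0.0025,-0.0006,0.02],[0,-0.1,0.1],0.03],[[-0.0025,-0.0006,0.025],[0,-0.1,0.1],0.03],[[-0.0025,-0.0006,0.025],[0,-0.1,0.1],0.03]])

```text
time: 14.4
position: [0.6232, 0.103, 0.093]
ee_rot: [-0.0, 0.674, 0.739, -0.0]
ft_force: [0.2, -0.4, -1.1]
opening: 0.51
```

```bash
python3 - <<'E'
from meas import *
plan(.624,.103,.041,5.25); print(state()["moment"])
s=camera('scene'); crop(s,200,130,280,220,'s14.png',6)
E
```

```text
t14.4 pos [0.6232 0.103  0.093 ] yaw 5.31 F [ 0.2 -0.4 -1.1] op 0.510 j [ 0.02  0.68 -0.43  1.7   0.36  0.84 -0.47]
 shift [-0.0001, 0.0008, 0.052]  rot [-0.05, -0.01, 0.06]
[-0.025383   -0.05285297 -0.00874886]
```

View pics/s14.png

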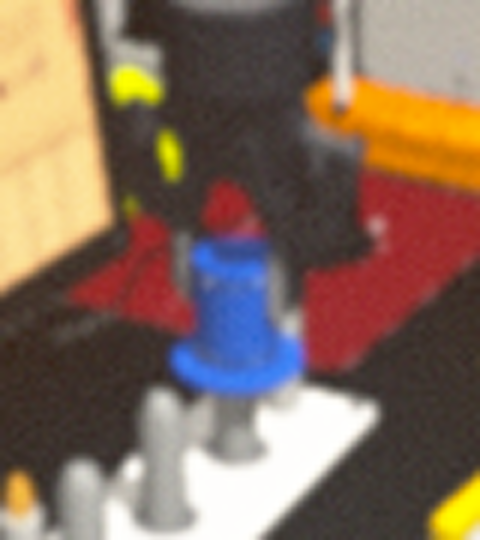

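Call:
arm_command(increments=[[[0,0.0005,0.008],[0,0,0],0.03],[[0,0.0005,0.016],[0,0,0],0.03],[[0,0.0005,0.024],[0,0,0],0.03],[[0,0.0005,0.032],[0,0,0],0.03],[[0,0.0005,0.04],[0,0,0],0.03],[[0,0.0005,0.046],[0,0,0],0.03],[[0,0.0005,0.05],[0,0,0],0.03],[[0,0.0005,0.052],[0,0,0],0.03],[[0,0.0005,0.0525],[0,0,0],0.03],[[0,0.0005,0.0525],[0,0,0],0.03]])

```text
time: 15.45
position: [0.6241, 0.1032, 0.0416]
ee_rot: [0.0, 0.674, 0.739, 0.0]
ft_force: [-0.6, -0.7, -0.1]
opening: 0.507
```

```bash
python3 - <<'E'
from meas import *
plan(.624,.103,.041,5.25); print(state()["moment"])
s=camera('scene'); crop(s,200,130,280,220,'s15.png',6)
E
```

```text
t15.4 pos [0.6241 0.1032 0.0416] yaw 5.31 F [-0.6 -0.7 -0.1] op 0.507 j [ 0.    0.74 -0.4   1.74  0.4   0.74 -0.51]
 shift [-0.0002, -0.0002, 0.0006]  rot [0.02, -0.01, 0.06]
[-0.03544808  0.0195024  -0.01875264]
```

View pics/s15.png

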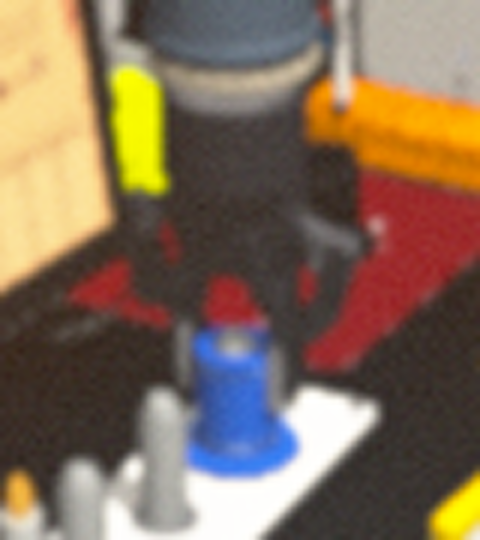

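Call:
arm_command(increments=[[[0,0,0],[0,0,0],0.06],[[0,0,0],[0,0,0],0.075],[[0,0,0],[0,0,0],0.075],[[0,0,-0.03],[0,0,0],0.08],[[0,0,-0.08],[0,0,0],0.08],[[0,0,-0.13],[0,0,0],0.08],[[0,0,-0.17],[0,0,0],0.08],[[0,0,-0.17],[0,0,0],0.08]])

```text
time: 16.3
position: [0.6267, 0.1043, 0.2178]
ee_rot: [0.003, 0.674, 0.739, 0.004]
ft_force: [0.8, 1.3, -0.9]
opening: 0.935
```

```bash
python3 - <<'E'
from meas import *
plan(.418,-.236,.20,-15)
s=camera('scene'); crop(s,190,110,380,250,'s16.png',4)
c=camera('top'); 
m=mask(c,(5,120,50),(18,255,255),(340,200,410,248)); k=big(m); print(cv2.boundingRect(k),cv2.minAreaRect(k))
crop(c,350,195,420,250,"t16.png",8)
E
```

```text
t16.3 pos [0.6267 0.1043 0.2178] yaw 5.29 F [ 0.8  1.3 -0.9] op 0.935 j [ 0.05  0.55 -0.48  1.57  0.28  1.08 -0.4 ]
 shift [-0.3196, -0.2394, 0.0149]  rot [0.56, -0.19, 20.29]Traceback (most recent call last):
  File "<stdin>", line 5, in <module>
  File "meas.py", line 8, in big
    cs,_=cv2.findContours(m,cv2.RETR_EXTERNAL,cv2.CHAIN_APPROX_NONE); return max(cs,key=cv2.contourArea)
                                                                             ~~~^^^^^^^^^^^^^^^^^^^^^^^^
ValueError: max() iterable argument is empty
```

View pics/s16.png

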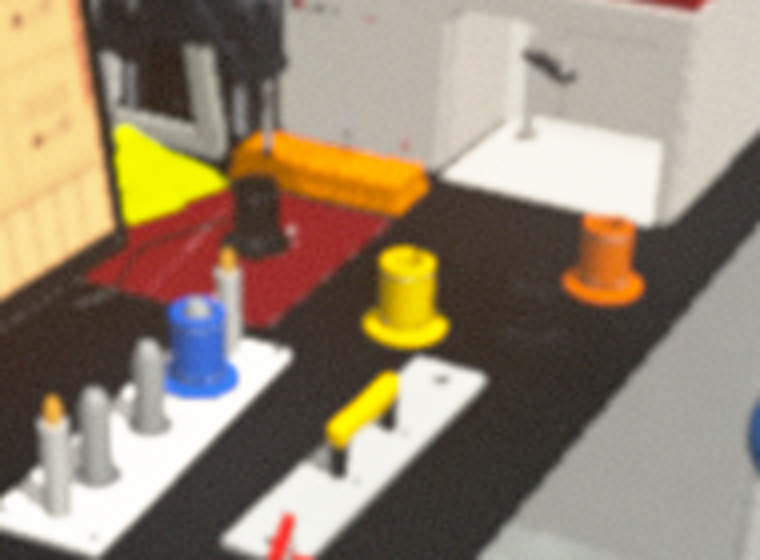

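Call:
arm_command(increments=[[[-0.035,-0.027,0],[0,0,3],0.085],[[-0.07,-0.053,0],[0,0,6],0.085],[[-0.105,-0.08,0],[0,0,9],0.085],[[-0.14,-0.106,0],[0,0,12],0.085],[[-0.175,-0.132,0],[0,0,14],0.085],[[-0.21,-0.158,0],[0,0,16],0.085],[[-0.245,-0.184,0],[0,0,18],0.085],[[-0.28,-0.21,0],[0.3,0,20],0.085],[[-0.32,-0.239,0],[0.5,-0.2,20.3],0.085],[[-0.32,-0.239,0.015],[0.5,-0.2,20.3],0.085],[[-0.32,-0.239,0.015],[0.5,-0.2,20.3],0.085],[[-0.32,-0.239,0.015],[0.5,-0.2,20.3],0.085]])

```text
time: 17.6
position: [0.4154, -0.2367, 0.1956]
ee_rot: [-0.003, 0.793, 0.609, -0.004]
ft_force: [-0.5, -0.3, 0.4]
opening: 1.0
```

```bash
python3 - <<'E'
from meas import *
plan(.418,-.236,.10,-15)
s=camera('scene'); crop(s,280,90,400,210,'s17.png',5)
c=camera('top'); crop(c,230,110,430,250,"t17.png",4)
E
```

```text
t17.6 pos [ 0.4154 -0.2367  0.1956] yaw -14.93 F [-0.5 -0.3  0.4] op 1.000 j [ 0.68  0.35 -0.36  1.97  0.16  0.86 -0.03]
 shift [0.0017, 0.0033, 0.0955]  rot [-0.57, 0.21, 0.07]
```

View pics/s17.png

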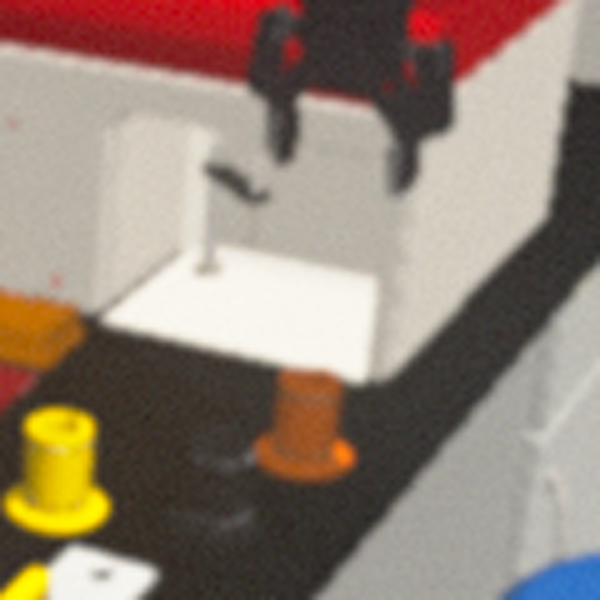

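View pics/t17.png

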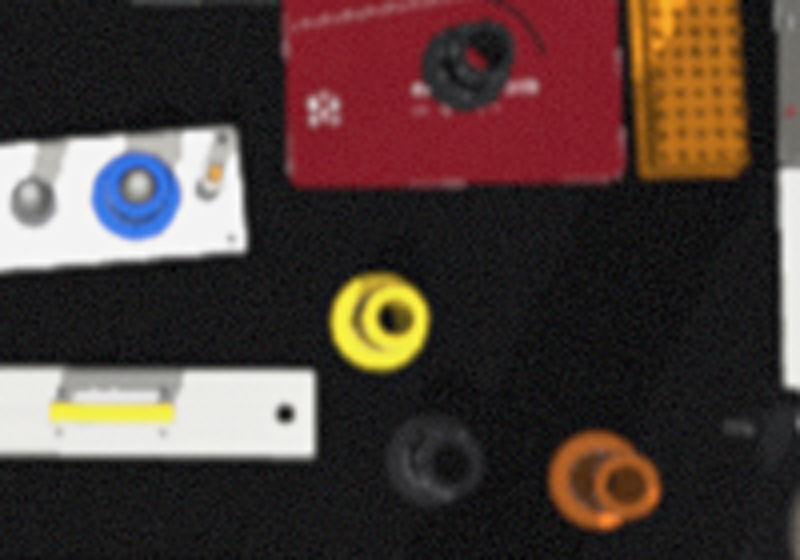

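```bash
python3 - <<'E'
from meas import *
s=camera('scene');c=camera("top")
print(proj(s,[.418,-.236,.064]),proj(s,[.418,-.236,.003]), "seen top 342,165.6, flange", 280+305/5,90+455/5)
print(proj(c,[.418,-.236,.064]),proj(c,[.418,-.236,.006]))
print(proj(s,state()["position"]))
m=mask(c,(5,120,50),(18,255,255),(340,200,415,250)); k=big(m); print(cv2.boundingRect(k))
m=mask(s,(5,150,50),(15,255,255),(320,150,365,200)); k=big(m); print(cv2.boundingRect(k))
plan(.418,-.236,.10,-15)
E
```

```text
[342.07457703 164.78585356] [340.41073837 180.35128718] seen top 342,165.6, flange 341.0 181.0
[386.80635263 231.2796656 ] [379.54768748 229.87639473]
[346.47773259 128.81272922]
(367, 217, 29, 26)
(331, 165, 20, 22)
t17.8 pos [ 0.4163 -0.2367  0.1965] yaw -14.87 F [ 0.3  0.3 -0.1] op 0.994 j [ 0.68  0.34 -0.36  1.97  0.16  0.86 -0.03]
 shift [0.0015, 0.0022, 0.0965]  rot [-0.43, 0.26, 0.13]
```

Call:
arm_command(increments=[[[0.001,0.002,0.04],[-0.4,0.2,0],0.085],[[0.001,0.002,0.08],[-0.4,0.2,0],0.085],[[0.001,0.002,0.1],[-0.4,0.2,0],0.085],[[0.001,0.002,0.1],[-0.4,0.2,0],0.085],[[0.001,0.002,0.1],[-0.4,0.2,0],0.085]])

```text
time: 18.3
position: [0.4176, -0.237, 0.0968]
ee_rot: [-0.0, 0.793, 0.609, -0.001]
ft_force: [0.4, 0.7, -0.8]
opening: 0.99
```

```bash
python3 - <<'E'
from meas import *
plan(.418,-.236,.03,-15)
E
```

```text
t18.3 pos [ 0.4176 -0.237   0.0968] yaw -14.93 F [ 0.4  0.7 -0.8] op 0.990 j [ 0.64  0.49 -0.31  2.09  0.26  0.6  -0.11]
 shift [0.0012, 0.0002, 0.0668]  rot [-0.05, 0.06, 0.07]
```

Call:
arm_command(increments=[[[0.001,0,0.025],[0,0,0],0.085],[[0.001,0,0.05],[0,0,0],0.085],[[0.001,0,0.064],[0,0,0],0.085],[[0.001,0,0.067],[0,0,0],0.085],[[0.001,0,0.067],[0,0,0],0.07],[[0.001,0,0.067],[0,0,0],0.055],[[0.001,0,0.067],[0,0,0],0.03],[[0.001,0,0.067],[0,0,0],0.03],[[0.001,0,0.067],[0,0,0],0.03],[[0.001,0,0.067],[0,0,0],0.03]], grip_force=30)

```text
time: 19.3
position: [0.4178, -0.2369, 0.0306]
ee_rot: [0.001, 0.793, 0.609, -0.0]
ft_force: [-0.7, 1.2, 8.9]
opening: 0.508
```

```bash
python3 - <<'E'
from meas import *
plan(.418,-.236,.03,-15)
s=camera('scene'); crop(s,280,90,400,210,'s18.png',5)
E
```

```text
t19.3 pos [ 0.4178 -0.2369  0.0306] yaw -15.01 F [-0.7  1.2  8.9] op 0.508 j [ 0.58  0.6  -0.24  2.15  0.33  0.43 -0.18]
 shift [0.001, -0.0001, 0.0006]  rot [0.07, 0.1, -0.01]
```

View pics/s18.png

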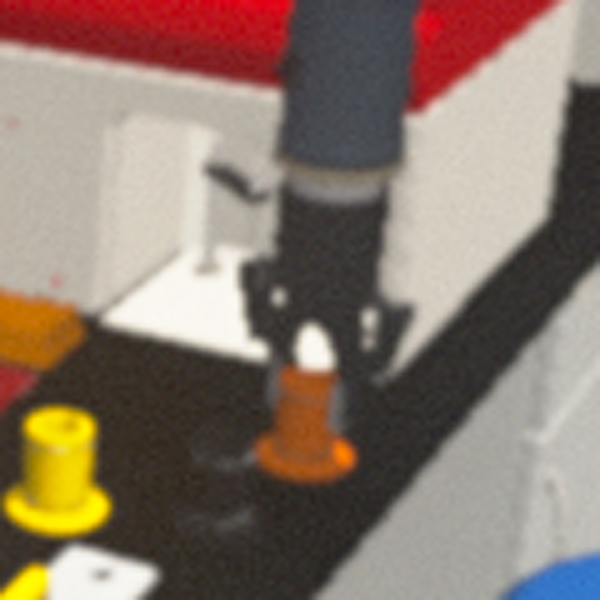

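Call:
arm_command(increments=[[[0,0,-0.02],[0,0,0],0.03],[[0,0,-0.06],[0,0,0],0.03],[[0,0,-0.1],[0,0,0],0.03],[[0,0,-0.14],[0,0,0],0.03],[[0,0,-0.17],[0,0,0],0.03],[[0,0,-0.17],[0,0,0],0.03],[[0,0,-0.17],[0,0,0],0.03]])

```text
time: 20.05
position: [0.4173, -0.2366, 0.2001]
ee_rot: [0.001, 0.793, 0.609, -0.001]
ft_force: [-0.1, 0.6, -1.8]
opening: 0.507
```

```bash
python3 - <<'E'
from meas import *
plan(.610,.2545,.2,5.25)
E
```

```text
t20.1 pos [ 0.4173 -0.2366  0.2001] yaw -15.01 F [-0.1  0.6 -1.8] op 0.507 j [ 0.7   0.34 -0.38  1.97  0.17  0.86 -0.03]
 shift [0.5243, 0.0589, -0.0009]  rot [0.03, 0.13, -20.26]
```

Call:
arm_command(increments=[[[0.04,0.005,0],[0,0,-1.5],0.03],[[0.08,0.009,0],[0,0,-3],0.03],[[0.125,0.014,0],[0,0,-5],0.03],[[0.17,0.019,0],[0,0,-6.5],0.03],[[0.215,0.024,0],[0,0,-8.5],0.03],[[0.26,0.029,0],[0,0,-10],0.03],[[0.305,0.034,0],[0,0,-12],0.03],[[0.35,0.039,0],[0,0,-13.5],0.03],[[0.395,0.044,0],[0,0,-15],0.03],[[0.44,0.049,0],[0,0,-17],0.03],[[0.48,0.054,0],[0,0,-18.5],0.03],[[0.51,0.057,0],[0,0,-20],0.03],[[0.5243,0.059,0],[0,0.1,-20.25],0.03],[[0.5243,0.059,0],[0,0.1,-20.25],0.03],[[0.5243,0.059,0],[0,0.1,-20.25],0.03],[[0.5243,0.059,0],[0,0.1,-20.25],0.03]])

```text
time: 21.65
position: [0.6098, 0.2526, 0.1982]
ee_rot: [-0.0, 0.675, 0.738, -0.001]
ft_force: [-0.1, -0.4, -0.4]
opening: 0.507
```

```bash
python3 - <<'E'
from meas import *
plan(.610,.2545,.118,5.25)
E
```

```text
t21.6 pos [0.6098 0.2526 0.1982] yaw 5.13 F [-0.1 -0.4 -0.4] op 0.507 j [-0.17  0.61 -0.5   1.51  0.32  1.1  -0.65]
 shift [0.0019, 0.0005, 0.0802]  rot [-0.1, 0.04, -0.12]
```

Call:
arm_command(increments=[[[0.001,0.0003,0.03],[0,0,-0.1],0.03],[[0.001,0.0003,0.06],[0,0,-0.1],0.03],[[0.001,0.0003,0.075],[0,0,-0.1],0.03],[[0.001,0.0003,0.079],[0,0,-0.1],0.03],[[0.001,0.0003,0.079],[0,0,-0.1],0.03],[[0.001,0.0003,0.079],[0,0,-0.1],0.03],[[0.001,0.0003,0.079],[0,0,-0.1],0.03]])

```text
time: 22.35
position: [0.6107, 0.2562, 0.121]
ee_rot: [-0.0, 0.673, 0.739, 0.001]
ft_force: [-0.3, 0.4, -0.6]
opening: 0.506
```

```bash
python3 - <<'E'
from meas import *
plan(.610,.2545,.041,5.25)
s=camera('scene'); crop(s,170,130,270,240,'s19.png',5)
E
```

```text
t22.4 pos [0.6107 0.2562 0.121 ] yaw 5.35 F [-0.3  0.4 -0.6] op 0.506 j [-0.19  0.69 -0.47  1.59  0.37  0.95 -0.69]
 shift [-0.0018, -0.0009, 0.08]  rot [0.06, -0.09, 0.1]
```

View pics/s19.png

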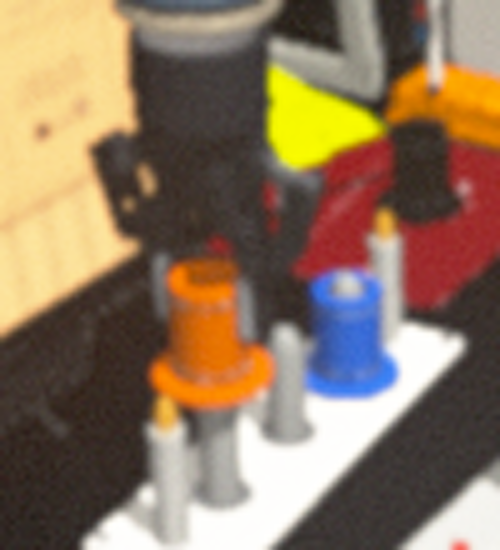

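Call:
arm_command(increments=[[[-0.0018,-0.0009,0],[0,0,0.1],0.03],[[-0.0018,-0.0009,0],[0,0,0.1],0.03],[[-0.0018,-0.0009,0.005],[0,0,0.1],0.03],[[-0.0018,-0.0009,0.01],[0,0,0.1],0.03],[[-0.0018,-0.0009,0.015],[0,0,0.1],0.03],[[-0.0018,-0.0009,0.02],[0,0,0.1],0.03],[[-0.0018,-0.0009,0.025],[0,0,0.1],0.03],[[-0.0018,-0.0009,0.025],[0,0,0.1],0.03]])

```text
time: 23.2
position: [0.6095, 0.2535, 0.0937]
ee_rot: [-0.001, 0.674, 0.739, -0.0]
ft_force: [2.3, -1.8, -2.0]
opening: 0.506
```

```bash
python3 - <<'E'
from meas import *
plan(.610,.2545,.041,5.25)
s=camera('scene'); crop(s,170,130,270,240,'s20.png',5)
E
```

```text
t23.2 pos [0.6095 0.2535 0.0937] yaw 5.24 F [ 2.3 -1.8 -2. ] op 0.506 j [-0.2   0.72 -0.46  1.62  0.38  0.89 -0.71]
 shift [0.0009, 0.0007, 0.0527]  rot [-0.08, -0.01, -0.01]
```

View pics/s20.png

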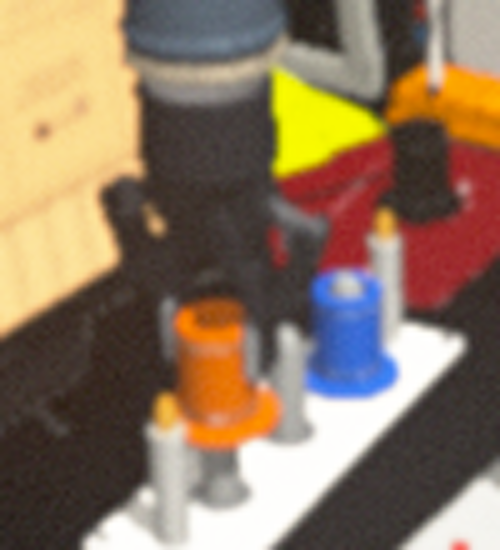

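Call:
arm_command(increments=[[[-0.0003,0.001,0.008],[0,0,0],0.03],[[-0.0003,0.001,0.016],[0,0,0],0.03],[[-0.0003,0.001,0.024],[0,0,0],0.03],[[-0.0003,0.001,0.032],[0,0,0],0.03],[[-0.0003,0.001,0.04],[0,0,0],0.03],[[-0.0003,0.001,0.046],[0,0,0],0.03],[[-0.0003,0.001,0.05],[0,0,0],0.03],[[-0.0003,0.001,0.052],[0,0,0],0.03],[[-0.0003,0.001,0.053],[0,0,0],0.03],[[-0.0003,0.001,0.053],[0,0,0],0.03]])

```text
time: 24.25
position: [0.6102, 0.254, 0.0416]
ee_rot: [-0.001, 0.674, 0.739, -0.0]
ft_force: [0.3, 0.0, -1.4]
opening: 0.508
```

```bash
python3 - <<'E'
from meas import *
plan(.610,.2545,.041,5.25)
s=camera('scene'); crop(s,170,130,270,240,'s21.png',5)
E
```

```text
t24.2 pos [0.6102 0.254  0.0416] yaw 5.26 F [ 0.3  0.  -1.4] op 0.508 j [-0.21  0.78 -0.43  1.66  0.42  0.8  -0.74]
 shift [0.0006, -0.0002, 0.0006]  rot [-0.06, -0.06, 0.01]
```

View pics/s21.png

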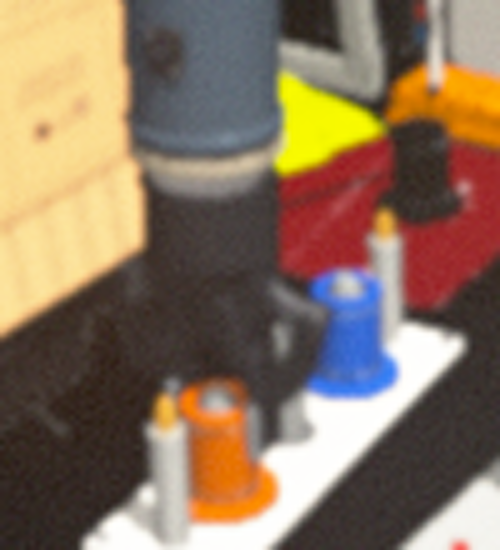

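Seated (no residual load, ~1 mm to drop). Release and rise, then look.

Call:
arm_command(increments=[[[0,0,0.0005],[0,0,0],0.06],[[0,0,0],[0,0,0],0.075],[[0,0,0],[0,0,0],0.075],[[0,0,-0.03],[0,0,0],0.08],[[0,0,-0.08],[0,0,0],0.08],[[0,0,-0.13],[0,0,0],0.08],[[0,0,-0.18],[0,0,0],0.08],[[0,-0.05,-0.18],[0,0,0],0.06],[[0,-0.1,-0.18],[0,0,0],0.045],[[0,-0.1,-0.18],[0,0,0],0.045],[[0,-0.1,-0.18],[0,0,0],0.045]])

```text
time: 25.4
position: [0.5102, 0.2444, 0.2224]
ee_rot: [-0.0, 0.673, 0.739, 0.0]
ft_force: [0.8, -0.5, -0.1]
opening: 0.522
```

```bash
python3 - <<'E'
from meas import *
plan(.4656,.1198,.15,0)
s=camera('scene'); crop(s,170,110,300,260,'s22.png',4)
c=camera('top'); crop(c,160,110,340,250,"t22.png",4)
E
```

```text
t25.4 pos [0.5102 0.2444 0.2224] yaw 5.33 F [ 0.8 -0.5 -0.1] op 0.522 j [-0.17  0.46 -0.54  1.73  0.27  1.03 -0.71]
 shift [-0.1199, -0.0559, 0.0724]  rot [0.0, -0.02, 5.33]
```

View pics/s22.png

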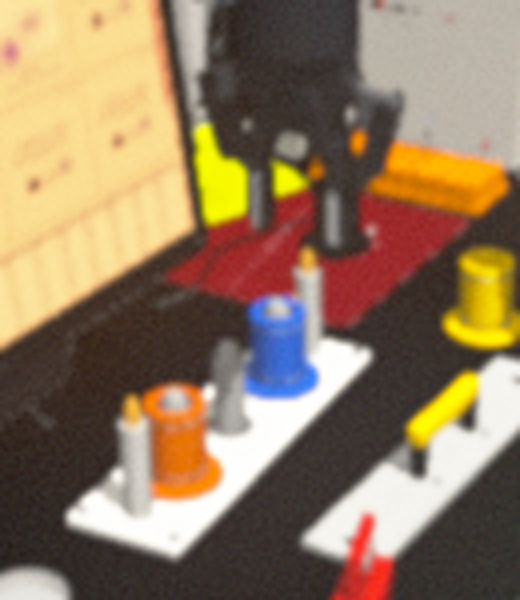

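View pics/t22.png

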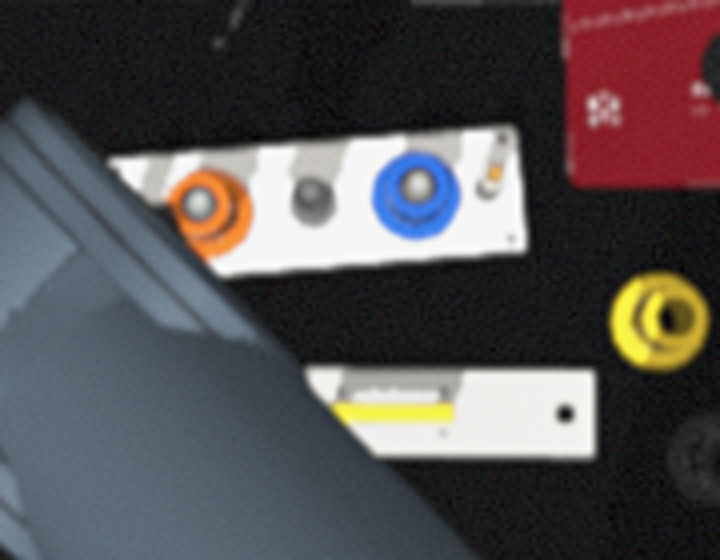

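Call:
arm_command(increments=[[[-0.03,-0.015,0],[0,0,1.5],0.045],[[-0.07,-0.03,0],[0,0,3],0.045],[[-0.105,-0.045,0.02],[0,0,4.5],0.045],[[-0.12,-0.056,0.06],[0,0,5.3],0.045],[[-0.12,-0.056,0.1],[0,0,5.3],0.045],[[-0.12,-0.056,0.1],[0,0,5.3],0.045],[[-0.12,-0.056,0.1],[0,0,5.3],0.045],[[-0.12,-0.056,0.1],[0,0,5.3],0.045]])

```text
time: 26.3
position: [0.4676, 0.1212, 0.1231]
ee_rot: [-0.0, 0.707, 0.707, 0.001]
ft_force: [-0.8, 0.4, 0.2]
opening: 0.527
```

```bash
python3 - <<'E'
from meas import *
plan(.4656,.1198,.0235,0)
s=camera('scene'); crop(s,230,120,330,270,'s23.png',4)
E
```

```text
t26.3 pos [0.4676 0.1212 0.1231] yaw -0.01 F [-0.8  0.4  0.2] op 0.527 j [-0.02  0.46 -0.47  2.06  0.32  0.69 -0.69]
 shift [-0.0016, -0.0022, 0.0996]  rot [0.07, -0.12, -0.01]
```

View pics/s23.png

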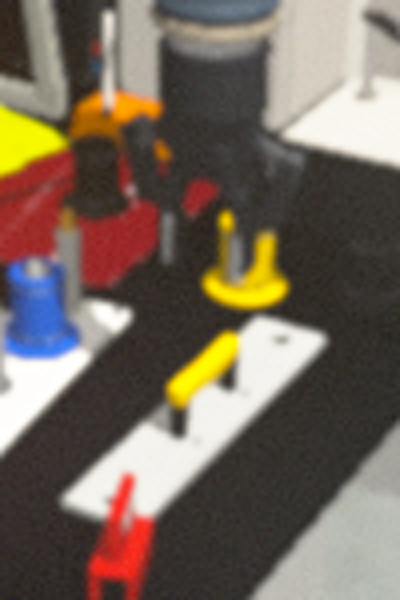

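Call:
arm_command(increments=[[[-0.0015,-0.002,0.03],[0,0,0],0.045],[[-0.0015,-0.002,0.06],[0,0,0],0.045],[[-0.0015,-0.002,0.085],[0,0,0],0.045],[[-0.0015,-0.002,0.097],[0,0,0],0.045],[[-0.0015,-0.002,0.099],[0,0,0],0.045],[[-0.0015,-0.002,0.099],[0,0,0],0.045],[[-0.0015,-0.002,0.099],[0,0,0],0.045]])

```text
time: 27.05
position: [0.4649, 0.119, 0.0238]
ee_rot: [-0.0, 0.707, 0.707, 0.001]
ft_force: [0.4, 0.1, 0.1]
opening: 0.522
```

```bash
python3 - <<'E'
from meas import *
plan(.4656,.1198,.0235,0)
E
```

```text
t27.1 pos [0.4649 0.119  0.0238] yaw -0.04 F [0.4 0.1 0.1] op 0.522 j [-0.12  0.62 -0.34  2.15  0.47  0.44 -0.83]
 shift [0.0008, 0.0007, 0.0003]  rot [0.06, -0.08, -0.04]
```

Call:
arm_command(increments=[[[0.0008,0.0007,0],[0,0,0],0.035],[[0.0008,0.0007,0],[0,0,0],0.025],[[0.0008,0.0007,0],[0,0,0],0.005],[[0.0008,0.0007,0],[0,0,0],0.005],[[0.0008,0.0007,0],[0,0,0],0.005],[[0.0008,0.0007,0],[0,0,0],0.005],[[0.0008,0.0007,0],[0,0,0],0.005]], grip_force=70)

```text
time: 27.75
position: [0.465, 0.1195, 0.0231]
ee_rot: [-0.0, 0.707, 0.707, 0.0]
ft_force: [0.8, -1.1, 7.1]
opening: 0.15
```

```bash
python3 - <<'E'
from meas import *
plan(.4656,.1198,.0235,0)
E
```

```text
t27.8 pos [0.465  0.1195 0.0231] yaw -0.05 F [ 0.8 -1.1  7.1] op 0.150 j [-0.12  0.62 -0.34  2.15  0.47  0.44 -0.83]
 shift [0.0003, 0.0006, -0.0004]  rot [-0.0, -0.05, -0.05]
```

Call:
arm_command(increments=[[[0,0,-0.01],[0,0,0],0.005],[[0,0,-0.04],[0,0,0],0.005],[[0,0,-0.08],[0,0,0],0.005],[[0,0,-0.12],[0,0,0],0.005],[[0,0,-0.155],[0,0,0],0.005],[[0,0,-0.155],[0,0,0],0.005],[[0,0,-0.155],[0,0,0],0.005]])

```text
time: 28.45
position: [0.4646, 0.119, 0.1782]
ee_rot: [-0.0, 0.707, 0.707, 0.0]
ft_force: [0.3, -0.3, -3.7]
opening: 0.153
```

```bash
python3 - <<'E'
from meas import *
plan(.6166,.1779,.175,5.25)
s=camera('scene'); crop(s,170,110,330,270,'s24.png',4)
E
```

```text
t28.4 pos [0.4646 0.119  0.1782] yaw -0.06 F [ 0.3 -0.3 -3.7] op 0.153 j [ 0.04  0.38 -0.53  2.    0.26  0.82 -0.63]
 shift [0.0591, 0.1519, 0.0033]  rot [0.01, -0.04, -5.31]
```

View pics/s24.png

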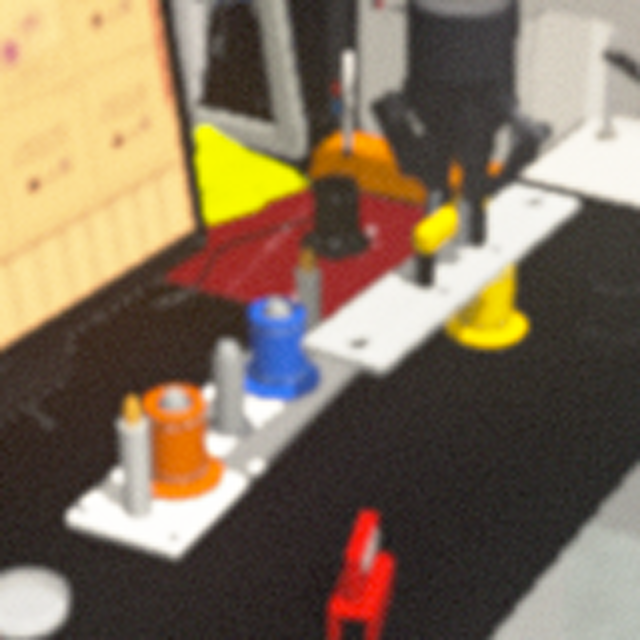

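Call:
arm_command(increments=[[[0.015,0.035,0],[0,0,-1.3],0.005],[[0.03,0.075,0],[0,0,-2.6],0.005],[[0.045,0.115,0],[0,0,-4],0.005],[[0.056,0.143,0],[0,0,-5],0.005],[[0.0591,0.1519,0],[0,0,-5.3],0.005],[[0.0591,0.1519,0],[0,0,-5.3],0.005],[[0.0591,0.1519,0.02],[0,0,-5.3],0.005],[[0.0591,0.1519,0.035],[0,0,-5.3],0.005],[[0.0591,0.1519,0.042],[0,0,-5.3],0.005],[[0.0591,0.1519,0.042],[0,0,-5.3],0.005],[[0.0591,0.1519,0.042],[0,0,-5.3],0.005],[[0.0591,0.1519,0.042],[0,0,-5.3],0.005]])

```text
time: 29.7
position: [0.6169, 0.1785, 0.1363]
ee_rot: [-0.0, 0.674, 0.739, 0.0]
ft_force: [0.0, -0.1, -3.0]
opening: 0.15
```

```bash
python3 - <<'E'
from meas import *
plan(.6166,.1779,.1075,5.25)
s=camera('scene'); crop(s,170,110,330,270,'s25.png',4)
E
```

```text
t29.7 pos [0.6169 0.1785 0.1363] yaw 5.26 F [ 0.  -0.1 -3. ] op 0.150 j [-0.06  0.65 -0.49  1.63  0.36  0.95 -0.59]
 shift [-0.0006, -0.0004, 0.0288]  rot [0.01, -0.07, 0.01]
```

View pics/s25.png

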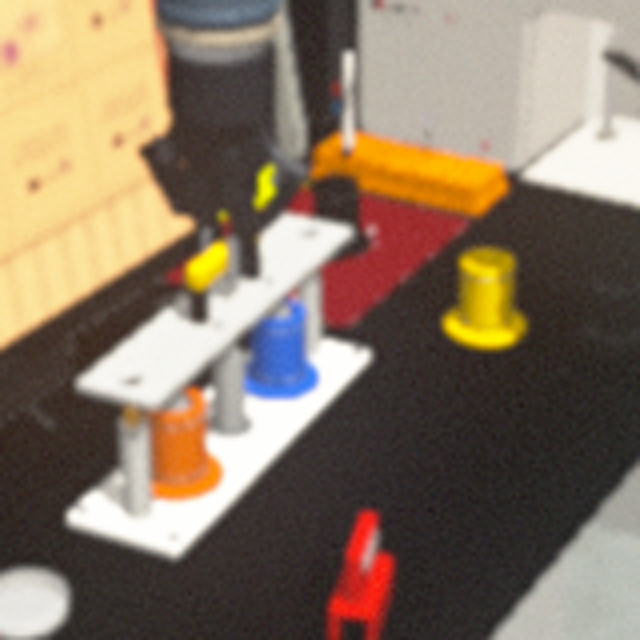

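Call:
arm_command(increments=[[[-0.0006,-0.0004,0],[0,0,0],0.005],[[-0.0006,-0.0004,0.005],[0,0,0],0.005],[[-0.0006,-0.0004,0.01],[0,0,0],0.005],[[-0.0006,-0.0004,0.015],[0,0,0],0.005],[[-0.0006,-0.0004,0.018],[0,0,0],0.005],[[-0.0006,-0.0004,0.018],[0,0,0],0.005]])

```text
time: 30.35
position: [0.6162, 0.1776, 0.1168]
ee_rot: [-0.001, 0.674, 0.739, -0.0]
ft_force: [0.2, -0.6, -3.1]
opening: 0.147
```

```bash
python3 - <<'E'
from meas import *
plan(.6166,.1779,.1075,5.25); print(state()["moment"])
s=camera('scene'); crop(s,170,140,290,250,'s26.png',5)
E
```

```text
t30.4 pos [0.6162 0.1776 0.1168] yaw 5.26 F [ 0.2 -0.6 -3.1] op 0.147 j [-0.06  0.67 -0.48  1.65  0.37  0.91 -0.6 ]
 shift [0.0002, 0.0005, 0.0093]  rot [-0.1, -0.05, 0.01]
[-0.0348905  -0.12033962 -0.02806259]
```

View pics/s26.png

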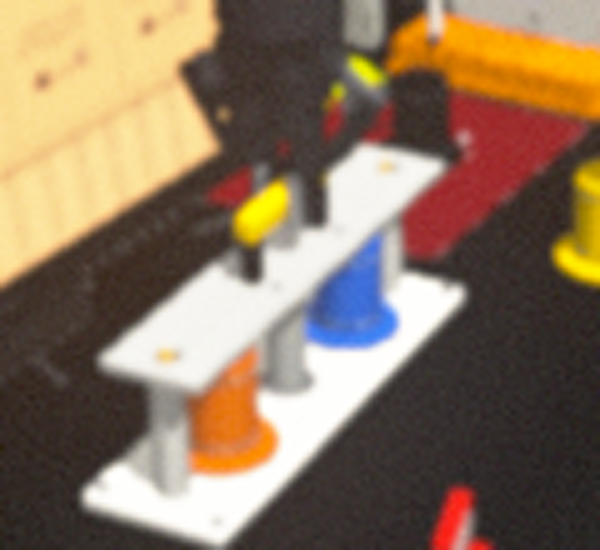

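Both studs visible in the holes; continue down.

Call:
arm_command(increments=[[[0.0002,0.0003,0.003],[0,0,0],0.005],[[0.0002,0.0003,0.006],[0,0,0],0.005],[[0.0002,0.0003,0.0085],[0,0,0],0.005],[[0.0002,0.0003,0.0095],[0,0,0],0.005],[[0.0002,0.0003,0.0098],[0,0,0],0.005],[[0.0002,0.0003,0.0098],[0,0,0],0.005]])

```text
time: 31.0
position: [0.6165, 0.1779, 0.1077]
ee_rot: [-0.001, 0.674, 0.739, -0.0]
ft_force: [0.2, 0.8, -3.2]
opening: 0.149
```

```bash
python3 - <<'E'
from meas import *
plan(.6166,.1779,.1075,5.25); print(state()["moment"])
E
```

```text
t31.0 pos [0.6165 0.1779 0.1077] yaw 5.26 F [ 0.2  0.8 -3.2] op 0.149 j [-0.07  0.68 -0.48  1.66  0.38  0.89 -0.6 ]
 shift [-0.0, 0.0001, 0.0002]  rot [-0.06, -0.05, 0.01]
[-0.02125151  0.05210847  0.0065673 ]
```

Call:
arm_command(increments=[[[0,0,0.0006],[0,0,0],0.005],[[0,0,0.001],[0,0,0],0.005],[[0,0,0.001],[0,0,0],0.005],[[0,0,0.001],[0,0,0],0.02],[[0,0,0.001],[0,0,0],0.04],[[0,0,0.001],[0,0,0],0.045],[[0,0,-0.02],[0,0,0],0.045],[[0,0,-0.05],[0,0,0],0.045],[[0,0,-0.09],[0,0,0],0.045],[[0,0,-0.13],[0,0,0],0.045],[[0,-0.04,-0.13],[0,0,0],0.045],[[0,-0.08,-0.13],[0,0,0],0.045],[[0,-0.08,-0.13],[0,0,0],0.045]])

```text
time: 32.3
position: [0.5322, 0.1702, 0.2381]
ee_rot: [-0.001, 0.673, 0.74, -0.002]
ft_force: [1.1, -0.4, -0.7]
opening: 0.522
```

```bash
python3 - <<'E'
from meas import *
s=camera('scene'); crop(s,170,110,300,270,'s27.png',4); crop(s,240,225,285,285,"f27.png",10)
c=camera('top'); crop(c,110,110,310,250,"t27.png",4)
print(state()["position"])
E
```

```text
[0.53675027 0.17032067 0.23835405]
```

View pics/s27.png

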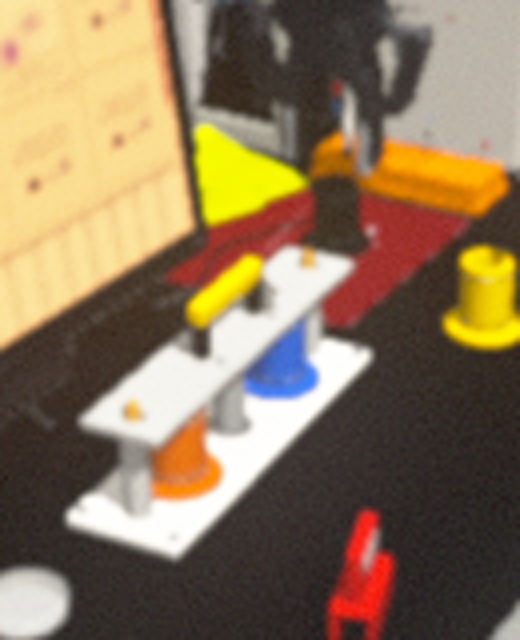

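View pics/t27.png

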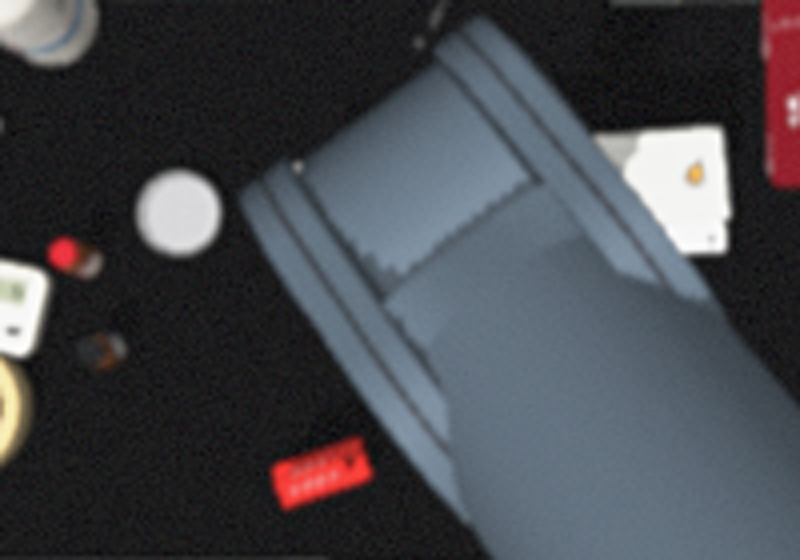

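```bash
cat > flag.py <<'E'
from meas import *
def corners(x,y,ang):
    a=np.radians(ang); L=np.array([np.cos(a),np.sin(a),0]); W=np.array([-np.sin(a),np.cos(a),0]); o=np.array([x,y,0])
    P=[]
    for hl,hw,z in [(.032,.014,0),(.032,.014,.028),(.025,.005,.066)]:
        for i in (-1,1):
            for j in (-1,1): P.append(o+i*hl*L+j*hw*W+[0,0,z])
    return np.array(P)
if __name__=="__main__":
    c=camera("top"); s=camera("scene")
    m=mask(c,(0,140,70),(8,255,255),(165,205,220,248)); k=big(m); r=cv2.minAreaRect(k); print("top",r, cen(m), cv2.boundingRect(k))
    m2=mask(s,(0,140,70),(8,255,255),(240,225,285,285)); k2=big(m2); print("scene",cv2.boundingRect(k2),cen(m2))
    x,y,ang=.42,.312,108.4
    for it in range(4):
        P=corners(x,y,ang); q=np.array([proj(c,p) for p in P]).astype(np.float32)
        r0=cv2.minAreaRect(cv2.convexHull(q)); d=np.array(r[0])-r0[0]
        x-=d[1]*.00285; y-=d[0]*.00285
    print("model",r0,x,y)
    q2=np.array([proj(s,p) for p in corners(x,y,ang)]); print("scene model bbox",q2.min(0),q2.max(0))
    print(proj(s,[x,y,.066]),proj(s,[x,y,.052]))
    crop(s,240,225,285,285,"f28.png",10)
    im=cv2.imread("pics/f28.png")
    for p in q2: cv2.circle(im,tuple(((p-[240,225]+.5)*10).astype(int)),4,(0,255,0),-1)
    cv2.imwrite("pics/f28.png",im)
E
python3 flag.py
```

```text
top ((189.80001831054688, 227.8999786376953), (12.332883834838867, 24.98199462890625), 71.56504821777344) (189.9041095890411, 227.81506849315068, 292.0) (177, 219, 27, 19)
scene (251, 237, 18, 36) (259.89130434782606, 256.1576086956522, 368.0)
model ((189.8000030517578, 227.89996337890625), (9.794116020202637, 24.552955627441406), 72.08817291259766) 0.4195393798828124 0.3158302093505859
scene model bbox [251.77054292 237.3557546 ] [267.91146447 272.57033246]
[260.10030471 243.15860202] [260.07124365 247.68412138]
```

View pics/f28.png

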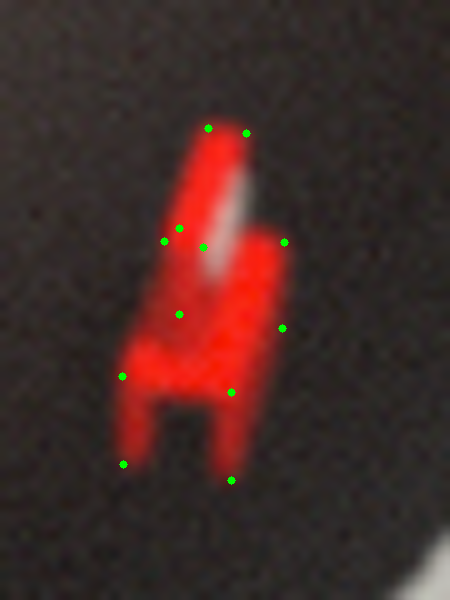

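```bash
python3 -c "
from h import *
plan(.4195,.3158,.15,18.2)"
```

```text
t32.5 pos [0.538  0.1705 0.2379] yaw 5.23 F [-0.1  0.1 -0.1] op 0.528 j [-0.02  0.44 -0.55  1.71  0.26  1.06 -0.56]
 shift [0.1554, -0.1047, 0.0881]  rot [-0.0, -0.06, -12.97]
```

Call:
arm_command(increments=[[[0.03,-0.02,0],[0,0,-3],0.045],[[0.06,-0.04,0],[0,0,-6],0.045],[[0.095,-0.065,0.01],[0,0,-9],0.045],[[0.13,-0.09,0.04],[0,0,-12],0.045],[[0.155,-0.105,0.07],[0,0,-13],0.045],[[0.155,-0.105,0.088],[0,0,-13],0.045],[[0.155,-0.105,0.088],[0,0,-13],0.045],[[0.155,-0.105,0.088],[0,0,-13],0.045],[[0.155,-0.105,0.088],[0,0,-13],0.045]])

```text
time: 33.4
position: [0.4195, 0.3153, 0.1509]
ee_rot: [-0.0, 0.587, 0.81, 0.001]
ft_force: [-0.0, 0.0, 0.1]
opening: 0.525
```

```bash
python3 -c "
from h import *
plan(.4195,.3158,.034,18.2)
s=camera('scene'); crop(s,200,160,320,300,'s29.png',4)"
```

```text
t33.4 pos [0.4195 0.3153 0.1509] yaw 18.15 F [-0.   0.   0.1] op 0.525 j [-0.32  0.5  -0.6   1.92  0.37  0.83 -0.8 ]
 shift [0.0003, 0.0001, 0.1169]  rot [0.04, -0.09, -0.05]
```

View pics/s29.png

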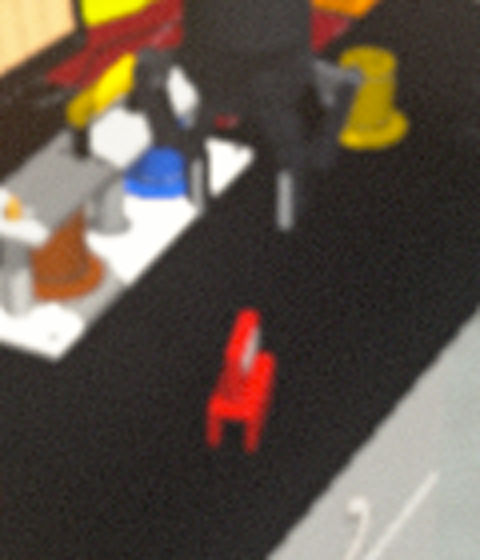

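Call:
arm_command(increments=[[[0,0,0.04],[0,0,0],0.045],[[0,0,0.08],[0,0,0],0.045],[[0,0,0.1],[0,0,0],0.045],[[0,0,0.112],[0,0,0],0.045],[[0,0,0.1165],[0,0,0],0.045],[[0,0,0.1165],[0,0,0],0.045],[[0,0,0.1165],[0,0,0],0.045]])

```text
time: 34.15
position: [0.4187, 0.3158, 0.0346]
ee_rot: [-0.0, 0.586, 0.81, 0.001]
ft_force: [-0.1, 0.9, 0.0]
opening: 0.527
```

```bash
python3 -c "
from h import *
plan(.4195,.3158,.034,18.2)
s=camera('scene'); crop(s,200,160,320,300,'s30.png',4)"
```

```text
t34.1 pos [0.4187 0.3158 0.0346] yaw 18.24 F [-0.1  0.9  0. ] op 0.527 j [-0.42  0.66 -0.48  2.03  0.54  0.58 -0.95]
 shift [-0.0003, 0.0007, 0.0006]  rot [0.06, -0.1, 0.04]
```

View pics/s30.png

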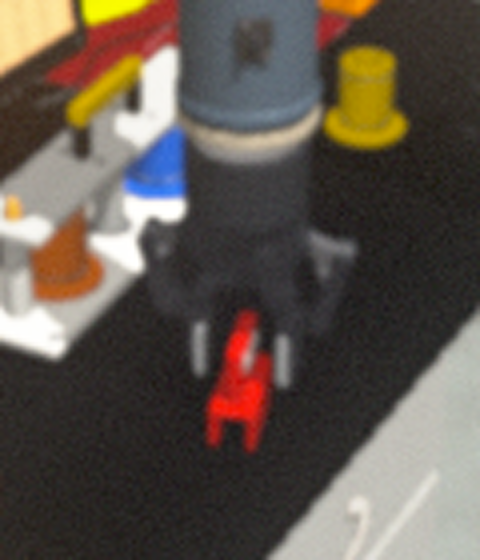

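Call:
arm_command(increments=[[[0,0.0007,0],[0,0,0],0.03],[[0,0.0007,0],[0,0,0],0.015],[[0,0.0007,0],[0,0,0],0.002],[[0,0.0007,0],[0,0,0],0.002],[[0,0.0007,0],[0,0,0],0.002],[[0,0.0007,0],[0,0,0],0.002],[[0,0.0007,0],[0,0,0],0.002]], grip_force=40)

```text
time: 34.9
position: [0.4189, 0.3157, 0.0338]
ee_rot: [-0.001, 0.586, 0.81, 0.0]
ft_force: [-0.8, -1.0, 5.4]
opening: 0.111
```

```bash
python3 -c "
from h import *
plan(.4195,.3158,.034,18.2)"
```

```text
t34.9 pos [0.4189 0.3157 0.0338] yaw 18.26 F [-0.8 -1.   5.4] op 0.111 j [-0.42  0.66 -0.48  2.03  0.54  0.58 -0.95]
 shift [-0.0001, 0.0006, -0.0002]  rot [-0.01, -0.07, 0.06]
```

Call:
arm_command(increments=[[[0,0,-0.02],[0,0,0],0.002],[[0,0,-0.06],[0,0,0],0.002],[[0,0,-0.1],[0,0,0],0.002],[[0,0,-0.15],[0,0,0],0.002],[[0,0,-0.185],[0,0,0],0.002],[[0,0,-0.185],[0,0,0],0.002],[[0,0,-0.185],[0,0,0],0.002]])

```text
time: 35.6
position: [0.419, 0.3152, 0.2187]
ee_rot: [-0.0, 0.586, 0.81, 0.0]
ft_force: [0.3, -0.4, -0.5]
opening: 0.108
```

```bash
python3 -c "
from h import *
plan(.6165,.1785,.22,5.25)
s=camera('scene'); crop(s,180,90,320,270,'s31.png',3)"
```

```text
t35.6 pos [0.419  0.3152 0.2187] yaw 18.24 F [ 0.3 -0.4 -0.5] op 0.108 j [-0.28  0.42 -0.65  1.84  0.3   0.99 -0.73]
 shift [-0.1917, 0.1448, -0.0014]  rot [0.01, -0.06, 12.99]
```

View pics/s31.png

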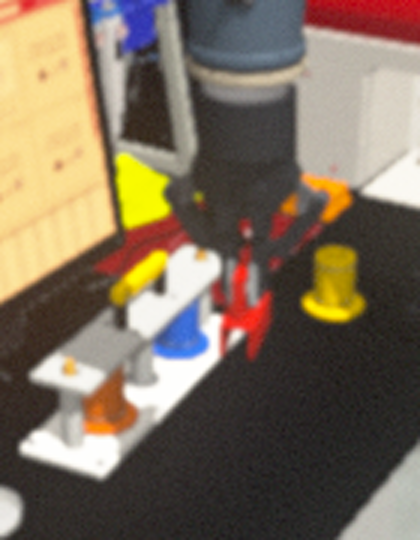

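Call:
arm_command(increments=[[[-0.03,0.023,0],[0,0,2],0.002],[[-0.065,0.05,0],[0,0,4.5],0.002],[[-0.1,0.076,0],[0,0,7],0.002],[[-0.135,0.102,0],[0,0,9],0.002],[[-0.17,0.128,0],[0,0,11.5],0.002],[[-0.188,0.142,0],[0,0,13],0.002],[[-0.1917,0.1448,0],[0,0,13],0.002],[[-0.1917,0.1448,0.01],[0,0,13],0.002],[[-0.1917,0.1448,0.03],[0,0,13],0.002],[[-0.1917,0.1448,0.035],[0,0,13],0.002],[[-0.1917,0.1448,0.035],[0,0,13],0.002],[[-0.1917,0.1448,0.035],[0,0,13],0.002],[[-0.1917,0.1448,0.035],[0,0,13],0.002]])

```text
time: 36.95
position: [0.6165, 0.1793, 0.184]
ee_rot: [-0.0, 0.674, 0.739, 0.0]
ft_force: [0.2, 0.1, -0.4]
opening: 0.109
```

```bash
python3 -c "
from h import *
plan(.6165,.1785,.1438,5.25)
s=camera('scene'); crop(s,180,110,280,230,'s32.png',5)"
```

```text
t37.0 pos [0.6165 0.1793 0.184 ] yaw 5.30 F [ 0.2  0.1 -0.4] op 0.109 j [-0.04  0.6  -0.52  1.58  0.33  1.05 -0.56]
 shift [-0.0009, -0.0001, 0.0402]  rot [0.0, -0.07, 0.05]
```

View pics/s32.png

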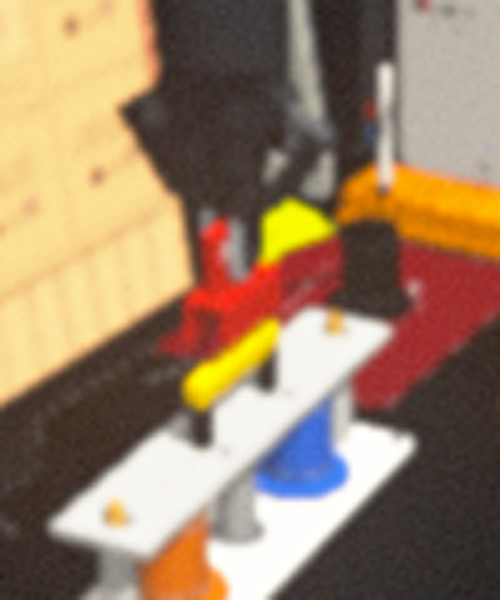

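Call:
arm_command(increments=[[[-0.0006,0,0.008],[0,0,0],0.002],[[-0.0006,0,0.016],[0,0,0],0.002],[[-0.0006,0,0.024],[0,0,0],0.002],[[-0.0006,0,0.028],[0,0,0],0.002],[[-0.0006,0,0.028],[0,0,0],0.002]])

```text
time: 37.5
position: [0.616, 0.178, 0.1541]
ee_rot: [-0.001, 0.674, 0.739, -0.001]
ft_force: [-0.1, -0.3, 0.1]
opening: 0.114
```

```bash
python3 -c "
from h import *
plan(.6165,.1785,.1438,5.25)
s=camera('scene'); crop(s,180,110,280,230,'s33.png',5)"
```

```text
t37.5 pos [0.616  0.178  0.1541] yaw 5.26 F [-0.1 -0.3  0.1] op 0.114 j [-0.05  0.63 -0.51  1.62  0.35  0.99 -0.58]
 shift [0.0005, 0.0005, 0.0103]  rot [-0.15, -0.03, 0.01]
```

View pics/s33.png

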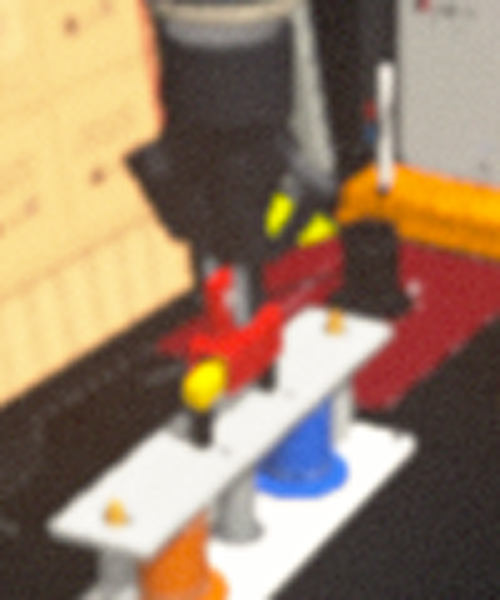

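Astride, no force. Finish the descent.

Call:
arm_command(increments=[[[0.0004,0.0003,0.004],[0,0,0],0.002],[[0.0004,0.0003,0.008],[0,0,0],0.002],[[0.0004,0.0003,0.01],[0,0,0],0.002],[[0.0004,0.0003,0.011],[0,0,0],0.002],[[0.0004,0.0003,0.011],[0,0,0],0.002]])

```text
time: 38.05
position: [0.6167, 0.1787, 0.1441]
ee_rot: [-0.001, 0.674, 0.739, -0.0]
ft_force: [0.1, 0.8, -0.4]
opening: 0.113
```

```bash
python3 -c "
from h import *
plan(.6165,.1785,.1438,5.25)"
```

```text
t38.0 pos [0.6167 0.1787 0.1441] yaw 5.26 F [ 0.1  0.8 -0.4] op 0.113 j [-0.05  0.64 -0.51  1.63  0.36  0.97 -0.59]
 shift [-0.0001, -0.0002, 0.0003]  rot [-0.06, -0.05, 0.01]
```

Within a millimetre of seated; lower a touch, open, rise, and back off.

Call:
arm_command(increments=[[[0,0,0.0006],[0,0,0],0.002],[[0,0,0.0008],[0,0,0],0.002],[[0,0,0.0008],[0,0,0],0.012],[[0,0,0.0008],[0,0,0],0.025],[[0,0,0.0008],[0,0,0],0.04],[[0,0,0.0008],[0,0,0],0.045],[[0,0,-0.02],[0,0,0],0.045],[[0,0,-0.06],[0,0,0],0.045],[[0,0,-0.1],[0,0,0],0.045],[[0,0,-0.14],[0,0,0],0.045],[[-0.04,-0.03,-0.15],[0,0,0],0.045],[[-0.08,-0.06,-0.15],[0,0,0],0.045],[[-0.12,-0.09,-0.15],[0,0,0],0.045],[[-0.16,-0.12,-0.15],[0,0,0],0.045],[[-0.2,-0.12,-0.15],[0,0,0],0.045],[[-0.24,-0.12,-0.15],[0,0,0],0.045],[[-0.28,-0.12,-0.15],[0,0,0],0.045],[[-0.28,-0.12,-0.15],[0,0,0],0.045],[[-0.28,-0.12,-0.15],[0,0,0],0.045]])

```text
time: 39.95
position: [0.5229, -0.1121, 0.2939]
ee_rot: [-0.001, 0.675, 0.738, -0.0]
ft_force: [0.2, 1.5, -0.0]
opening: 0.527
```

```bash
python3 - <<'E'
from meas import *
st=state(); print(st["position"],st["time"])
s=camera('scene'); crop(s,130,120,300,270,'s34.png',4)
c=camera('top'); crop(c,110,110,310,250,"t34.png",4)
m=mask(c,(0,140,70),(8,255,255),(215,135,265,175)); print(cen(m)); print("exp",proj(c,[.6165,.1785,.15]))
cv2.imwrite("pics/top_end.png",c["img"])
E
```

```text
[ 0.5228816  -0.11205238  0.29391352] 39.95
(236.7685185185185, 155.19907407407408, 216.0)
exp [235.75200581 154.108123  ]
```

View pics/s34.png

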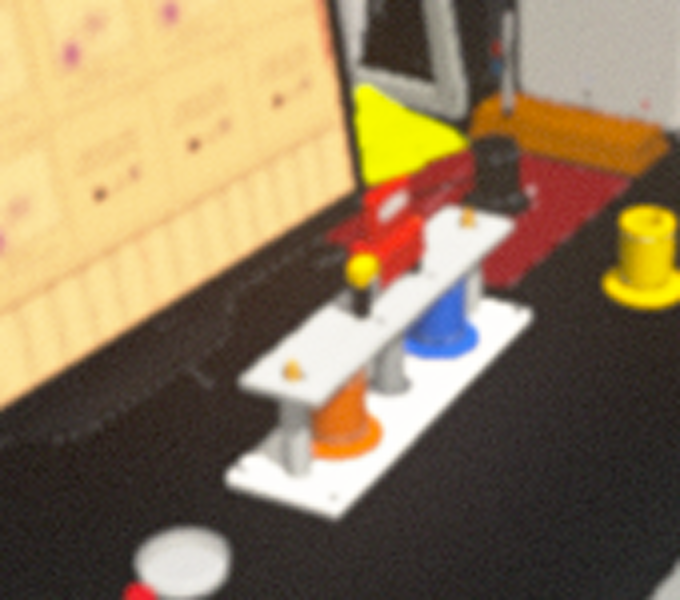

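View pics/t34.png

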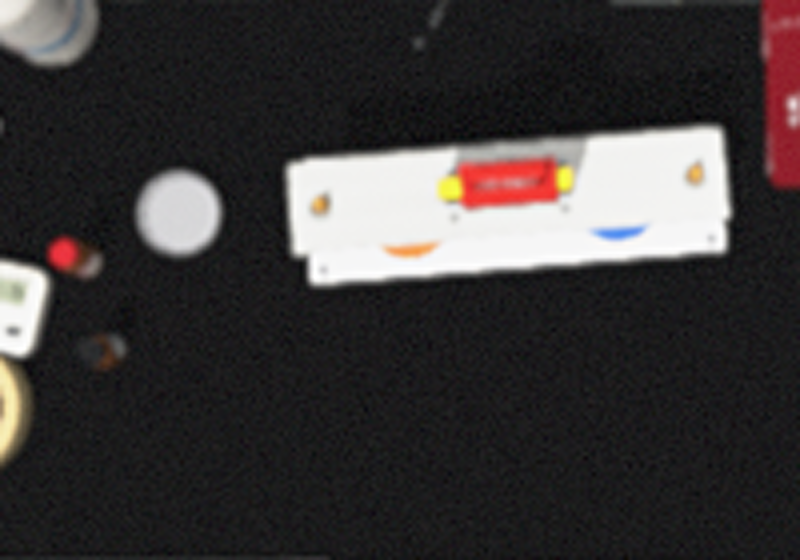

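```bash
python3 - <<'E'
from flag import *
s=camera('scene'); x0,y0,k=190,150,9
im=cv2.resize(s["img"][y0:y0+90-20,x0:x0+80],None,fx=k,fy=k,interpolation=cv2.INTER_CUBIC)
for p in corners(.6167,.1785,95.25)+[0,0,.110]:
    cv2.circle(im,tuple(((proj(s,p)-[x0,y0]+.5)*k).astype(int)),3,(0,255,0),-1)
for cx,cy in [(.624,.103),(.610,.2545)]:
    for t in np.linspace(0,2*np.pi,24):
        for z,col in ((.010,(255,0,255)),(.016,(0,255,255))):
            p=[cx+.034*np.cos(t),cy+.034*np.sin(t),z]; cv2.circle(im,tuple(((proj(s,p)-[x0,y0]+.5)*k).astype(int)),2,col,-1)
cv2.imwrite("pics/chk.png",im)
E
```

```text
(no output)
```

View pics/chk.png

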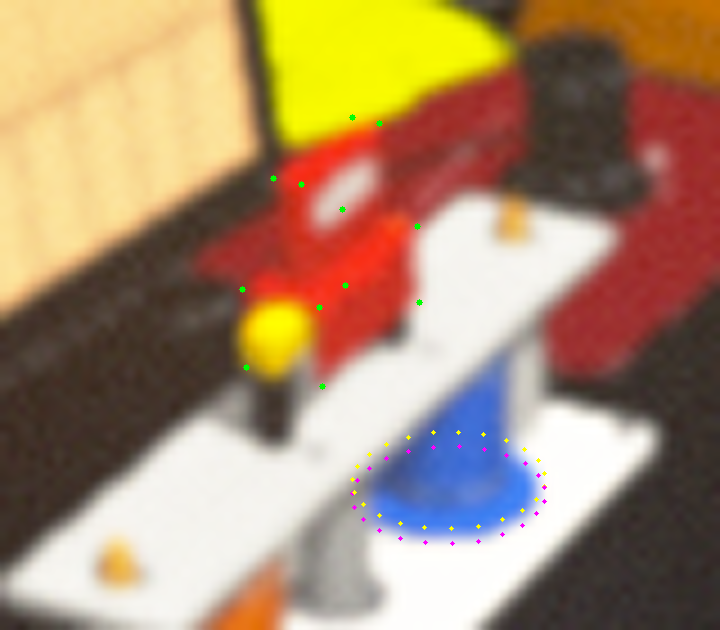

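```bash
python3 - <<'E'
from meas import *
s=camera('scene'); crop(s,210,155,250,205,"z1.png",14)
c=camera('top'); crop(c,210,135,262,175,"z2.png",14)
E
```

```text
(no output)
```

View pics/z1.png

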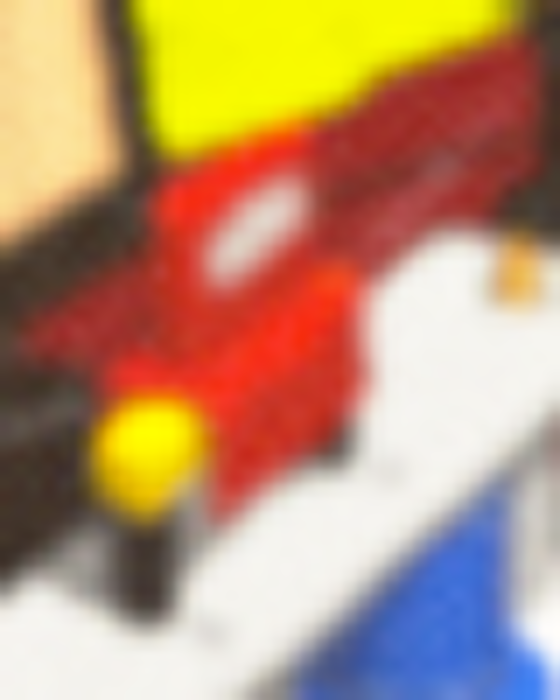

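View pics/z2.png

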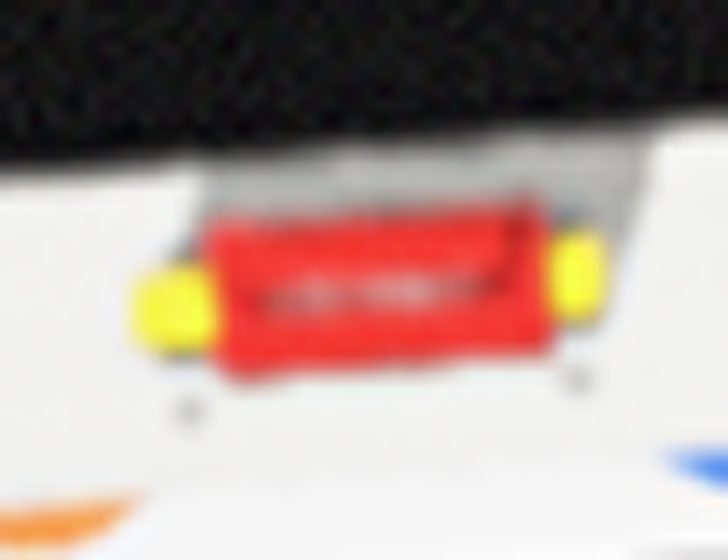

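```bash
python3 -c "
from cell import *
print(state()['time']); print(sign_off())"
```

```text
40.2
the job is handed in; nothing more can be done
None
```

The carrier is loaded and I handed the job in at 40.2 s of robot time. `sign_off` reports no verdict.

**What I did:**
- I lifted the plate off by its handle and laid it flat, handle up, on the bench in front of the carrier.
- Only the blue and orange sleeves were there; green was absent. Blue went onto `spindle_0` and orange onto `spindle_2`, both down to the base.
- I put the plate back over both studs.
- I hung the red flag astride the handle bar and let go, then moved the arm clear. The look-alikes, vials and dish were not touched.

**Last checks:**
- **Plate:** both studs show through the plate's holes, and it went back at the same height it was lifted from.
- **Sleeves:** the projected outline of a fully seated sleeve matched the blue flange. I judged orange only from pictures; just before the plate went back it looked fully down, and afterwards its flange looked unmoved.
- **Flag:** the projected corners of a level, fully seated flag agree with the picture to about 1 to 2 pixels (2 to 4 mm). That is the limit of what I could tell, because the red mat and yellow sheet behind the flag blur the edge of its fin.
- **Small deviation:** the flag sits about 2 to 3 mm off the exact middle of the bar. I left it there rather than risk nudging it.
- **Forces:** the wrist force stayed below about 10 N in every reading I took.

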